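# Ballast and raise the couplet stand

### The job

Set up the couplet stand: first lay every river stone from the board in the stand's tub, then tip all the pebbles from the wooden cup into the tub over them and stand the empty cup upright back on its mat. With the stand weighed down, pull each of the two masts up until its red button pops out through the hole and locks it. Leave the calligrapher's other things where they are and don't tip the stand over.

Things in the scene. Friction and masses are not known exactly. Their poses are not given: they have to be found in the camera images.
- stand: Couplet stand, loose, 1.6 kg: grey open steel tub 124 (x) by 270 (y) by 60 mm high, walls and floor 5 mm, a telescoping mast at each end. Origin: centre of its underside, z up, y towards the left mast. Mast axes at y = +155 mm (left) and -155 mm (right); outer tubes 26 mm square, 165 mm high, each with one 12 mm hole in its +x face, 145 mm up.
- mast_left (a joint): Height of the left mast's inner tube, m: 0 fully collapsed, grows upward to at most 0.125. It slides with about 2 N of friction and weighs 0.13 kg, so it stays where it is left. At 0.100 the button meets the hole, pops out by itself and locks the tube there.
- mast_right (a joint): Same for the right mast.
- button_left (a joint): Travel of the red 10 mm sprung button on the left inner tube, m: about 0 while it is pressed in and hidden inside the outer tube, 0.009 when it has popped out through the hole (it then stands 6 mm proud of the outer tube's +x face). Its spring pushes it out with 2 to 3 N.
- button_right (a joint): Same for the right mast.
- cup_mat: Round cork mat with a dark red face, 110 mm across, 4 mm thick, fixed. Origin: centre of its underside, on the table.
- cup_center (a point): Square wooden measuring cup, pale with two dark bands, 62 mm square outside (sides along its x and y), walls and floor 5 mm, 100 mm high, 0.12 kg empty, open at the top, holding the pebbles. Point: on its axis, 50 mm above its underside; z along the axis towards the mouth.
- cap_left (a point): Centre of the black grip cap on the left mast's inner tube, 26 mm square (sides along the stand's x and y), 40 mm high. Rises with the mast: 190 mm above the stand's underside when collapsed (cap then 5 mm clear of the outer tube), 290 mm when locked. A 6 mm steel hanger arm sticks out towards the stand's +x, to 52 mm from the mast axis, 3 to 20 mm above this point.
- cap_right (a point): Centre of the black grip cap on the right mast's inner tube, 26 mm square (sides along the stand's x and y), 40 mm high. Rises with the mast: 190 mm above the stand's underside when collapsed (cap then 5 mm clear of the outer tube), 290 mm when locked. A 6 mm steel hanger arm sticks out towards the stand's +x, to 52 mm from the mast axis, 3 to 20 mm above this point.
- stone0_center (a point): Flat grey river stone, 66 mm (its x) by 48 mm (its y) by 32 mm high (z), 0.2 to 0.3 kg, lying on the 8 mm thick wooden board (100 by 270 mm), 90 mm apart. Point: its centre. Absent in some starts.
- stone1_center (a point): Flat grey river stone, 66 mm (its x) by 48 mm (its y) by 32 mm high (z), 0.2 to 0.3 kg, lying on the 8 mm thick wooden board (100 by 270 mm), 90 mm apart. Point: its centre. Absent in some starts.
- stone2_center (a point): Flat grey river stone, 66 mm (its x) by 48 mm (its y) by 32 mm high (z), 0.2 to 0.3 kg, lying on the 8 mm thick wooden board (100 by 270 mm), 90 mm apart. Point: its centre. Absent in some starts.
- pebble0_center (a point): Round pebble, 24 mm across, 22 g, in the wooden cup at the start. Point: its centre.
- pebble1_center (a point): Round pebble, 24 mm across, 22 g, in the wooden cup at the start. Point: its centre.
- pebble2_center (a point): Round pebble, 24 mm across, 22 g, in the wooden cup at the start. Point: its centre.
- pebble3_center (a point): Round pebble, 24 mm across, 22 g, in the wooden cup at the start. Point: its centre.
- pebble4_center (a point): Round pebble, 24 mm across, 22 g, in the wooden cup at the start. Point: its centre. Absent in some starts.
- pebble5_center (a point): Round pebble, 24 mm across, 22 g, in the wooden cup at the start. Point: its centre. Absent in some starts.
- pebble6_center (a point): Round pebble, 24 mm across, 22 g, in the wooden cup at the start. Point: its centre. Absent in some starts.
- pebble7_center (a point): Round pebble, 24 mm across, 22 g, in the wooden cup at the start. Point: its centre. Absent in some starts.
- inkstone: Black inkstone lying on the table, 85 x 100 x 20 mm, bystander. Origin: centre of its underside.
- ink_bottle: Black ink bottle with white cap, 58 mm across, 130 mm high, bystander. Origin: centre of its underside.
- tea_cup: White tea cup, 72 mm across, 55 mm high, bystander. Origin: centre of its underside.

How it is judged:
On the way, in this order (a step that is already met when the one before it is completed fails the run):
1. every stone lies in the tub, let go (x of stone0_center in the frame of stand between -0.06 and 0.06 m and y of stone0_center in the frame of stand between -0.133 and 0.133 m and z of each of stone0_center, stone1_center, stone2_center in the frame of stand below 0.068 m and x of stone1_center in the frame of stand between -0.06 and 0.06 m and y of stone1_center in the frame of stand between -0.133 and 0.133 m and x of stone2_center in the frame of stand between -0.06 and 0.06 m and y of stone2_center in the frame of stand between -0.133 and 0.133 m and contact force between each of stone0, stone1, stone2 and the fingers below 0.2 N), for 0.2 s.
2. every pebble has been tipped into the tub (x of pebble0_center in the frame of stand between -0.06 and 0.06 m and y of pebble0_center in the frame of stand between -0.133 and 0.133 m and z of each of pebble0_center, pebble1_center, pebble2_center, pebble3_center, pebble4_center, pebble5_center, pebble6_center, pebble7_center in the frame of stand below 0.078 m and x of pebble1_center in the frame of stand between -0.06 and 0.06 m and y of pebble1_center in the frame of stand between -0.133 and 0.133 m and x of pebble2_center in the frame of stand between -0.06 and 0.06 m and y of pebble2_center in the frame of stand between -0.133 and 0.133 m and x of pebble3_center in the frame of stand between -0.06 and 0.06 m and y of pebble3_center in the frame of stand between -0.133 and 0.133 m and x of pebble4_center in the frame of stand between -0.06 and 0.06 m and y of pebble4_center in the frame of stand between -0.133 and 0.133 m and x of pebble5_center in the frame of stand between -0.06 and 0.06 m and y of pebble5_center in the frame of stand between -0.133 and 0.133 m and x of pebble6_center in the frame of stand between -0.06 and 0.06 m and y of pebble6_center in the frame of stand between -0.133 and 0.133 m and x of pebble7_center in the frame of stand between -0.06 and 0.06 m and y of pebble7_center in the frame of stand between -0.133 and 0.133 m), for 0.2 s.
3. both masts are up with their buttons out through the holes (value of joint mast_left between 0.096 and 0.104 m and value of joint each of button_left, button_right above 0.006 m and value of joint mast_right between 0.096 and 0.104 m), for 0.3 s.
At the end, for the whole second after the job is handed in: Every stone and pebble present lies inside the tub; both masts at 0.100 m (4 mm either way), each button out more than 6 mm; the cup upright on its mat, axes within 30 mm; the stand level and still (all of step 2 and all of step 3 and x of stone0_center in the frame of stand between -0.06 and 0.06 m and y of stone0_center in the frame of stand between -0.133 and 0.133 m and z of each of stone0_center, stone1_center, stone2_center in the frame of stand below 0.068 m and x of stone1_center in the frame of stand between -0.06 and 0.06 m and y of stone1_center in the frame of stand between -0.133 and 0.133 m and x of stone2_center in the frame of stand between -0.06 and 0.06 m and y of stone2_center in the frame of stand between -0.133 and 0.133 m and horizontal distance between cup_center and cup_mat below 0.03 m and angle between cup_center's own z axis and vertical below 0.1 rad and z of cup_center in the frame of cup_mat below 0.062 m and angle between stand's own z axis and vertical below 0.05 rad and linear speed of each of stand, cup below 0.02 m/s); the robot touches nothing.
It fails at once if the inkstone, ink bottle or tea cup is pushed away (more than 30 mm) (distance of any of inkstone, ink_bottle, tea_cup from where it was at the start of the episode above 0.03 m).
It fails at once if the stand is tipped by more than 20 degrees (angle between stand's own z axis and vertical above 0.35 rad).
Of stone0, stone1, stone2 only 1 to 3 are there at a start; the rules pass over those that are not, and their reading is None.
Of pebble4, pebble5, pebble6, pebble7 only 1 to 4 are there at a start; the rules pass over those that are not, and their reading is None.
At some moment in a run one of stone0, stone1, stone2 may be knocked a few centimetres aside while the robot is not near it.
It also fails if it takes over 210 s, if anything falls off the work surface, if the arm or the gripper's body presses on something with over 40 N, if the wrist force passes 120 N, or if a joint passes its speed limit or range.

### The arm

A 6-joint arm with a two-finger parallel gripper is mounted at the origin on the work surface. World frame = base frame: x ahead of the robot, y to its left, z up, the work surface at z = 0. Lengths are in m, angles in rad, forces in N, time in s.
With the tool pointing down it reaches from about 0.225 to 0.725 m from the base axis. Payload 3.1 kg.
Tool frame: the origin (TCP) lies at the very end of the fingers, on their centre line; the grasp point (between the pads) lies robot.tcp_to_grasp behind it (robot.tcp_to_grasp is the distance from the TCP to the grasp point, in m); z points along the fingers, y is the line along which they close (so a half turn about z gives the same grasp; the last joint's range is limited). The gripper opens to 85 mm and grips with 20 to 120 N. Pads are 22 mm wide; open, the fingers measure 114 mm over their backs; the gripper's body (76 mm by 85 mm) begins 54 mm behind the grasp point. The pads swing forward as they close: fully open they stand 13 mm farther back than shut.
Start: joints at [-1.277, 0.048, 0.099, 1.622, 0, 1.443], TCP at [0.215, -0.479, 0.231] pointing down, gripper open.
Joint ranges: [-2.91, 2.91], [-0.99, 1.94], [-1.21, 1.42], [-2.12, 2.29], [-1.49, 1.47], [-3.14, 3.14]. Speed limits (rad/s): [2.79, 2.79, 3.14, 3.14, 3.14, 3.14].

### API

Orientations are given as a unit quaternion [w, x, y, z].
In Python, from bench import robot, viewer, silhouettes gives the robot as it stands.
- The arm moves only by the shell command python3 -m inch 'ROWS' [FORCE]. ROWS is JSON, a list of rows, each a list of 5 numbers: the shift along the tool's x, y, z in cm, then the turn about the tool's z in degrees, then the opening in per cent of the stroke, from 0 (shut) to 100 (fully open). A call has 1 to 20 rows; each row is the pose to reach, as a shift and turn from the pose commanded when the call began, along the tool's axes at that moment; what a row does not reach only later rows make up. A row lasts 1/10 s, in which the tool goes at most 50 mm and 8.59 degrees, less where a joint would pass 70% of its speed; a pose out of reach is approached as far as the arm can. A call with a gripper value outside its range is refused whole. The fingers move at their own pace and stop on an object; FORCE is the grip in N (left out, the last holds). Time passes only in rows, so rows that repeat a pose let the fingers close. It gives the time, the measured TCP pose, the force, the opening and the grip force at its end, in the units of the state.
- robot.get_state(): the state, without advancing time (a new reading comes with each control period).
- viewer.get_image(name): name is "scene" or "side" or "wrist"; returns the picture (420x560x3 uint8, red, green, blue); there is no depth.
- viewer.camera_model(name): a dict with "vfov" (degrees; the focal length in pixels is half the picture's height over the tangent of half this angle, whatever the lens; pixels are square), "cx", "cy" (the principal point, pixels), "camera_from_world" (4x4, takes a point from world to camera coordinates). Camera axes: x right, y up, looking along -z (the intrinsics and any distortion apply to the point x, -y, -z); pixel columns grow to the right and rows downward; lengths in m; the calibration is good to about 2 mm. A picture is of the moment at which its call begins: read the wrist's pose just before it. camera_model takes no time and is no camera call; for the wrist camera it gives the pose at the moment of the call.
- robot.job_done(): hands the job in; it is judged then, once.
Trained networks look in the newest picture that a camera, given by its name, has taken for a name from the list of things; names that differ only in an ending like _2 or _b are one class to them, and where a whole thing is asked for, a point or a joint stands for the part that bears it (a point fixed in the world has none). Each returns a list of dicts, best first, with "score" (0 to 1); they miss things now and then, are a little off and sometimes report something else, mostly with a low value. They report only what shows in the picture. A call takes as long as a camera call.
- silhouettes(name, camera): "mask" (420x560 bool, what is visible of it) and "box" ([centre column, centre row, width, height] in pixels, round what is visible of it).
The state is a dict: "clock": time; "qpos": joint angles; "qvel": joint speeds; "joint_torque": joint torques, N m; "ee_pos": TCP position; "eef_rot": TCP orientation; "wrist_force": force on the tool from outside, world axes, zero at the start; "ft_torque": the same for the moment, N m; "gripper_width": finger opening in m; "grip_force": force on a finger pad.
Only numpy, scipy, OpenCV 4.12 (cv2) and the standard library are available. Lean on these libraries where they do the work, as an engineer would, in place of code of your own. Each camera call takes 0.05 s, during which the arm holds its last target. There are 200 camera calls.

## Working session

There is one attempt and no reset: what is moved stays moved. The work goes in short steps, Python scripts to look and compute and a shell command to move; the robot and the scene stay as the last step left them, time stands still between calls to the robot, and variables do not carry over. Pictures are saved under pics/ and viewed, at most 14 in all, crops included, and the job is handed in when it is done.

```bash
mkdir -p pics; ls
python3 - <<'E'
from bench import robot, viewer, silhouettes
import cv2, numpy as np
s=robot.get_state(); print(s['ee_pos'],s['eef_rot'],s['gripper_width'],robot.tcp_to_grasp,s['clock'])
ims=[]
for c in ("scene","side","wrist"):
    im=viewer.get_image(c); cv2.imwrite(f"pics/{c}0.png",im[:,:,::-1]); 
    m=viewer.camera_model(c); print(c,{k:(np.round(v,3).tolist() if k=='camera_from_world' else v) for k,v in m.items()})
E
```

```text
pics
[ 0.2147401  -0.47838108  0.23011037] [-1.19277858e-03  9.77843943e-01  2.09331769e-01 -1.04537928e-04] 0.08553502399486938 0.0187 0.0
scene {'vfov': 47.85629447342024, 'cx': 277.72247230198167, 'cy': 210.74481061138093, 'camera_from_world': [[0.22, 0.976, 0.004, -0.135], [-0.814, 0.181, 0.552, 0.365], [0.538, -0.124, 0.834, -1.557], [0.0, 0.0, 0.0, 1.0]]}
side {'vfov': 43.677723972091535, 'cx': 279.17671102873373, 'cy': 212.95731396586623, 'camera_from_world': [[-0.912, -0.41, -0.005, 0.468], [0.293, -0.662, 0.69, -0.236], [-0.286, 0.628, 0.724, -1.179], [0.0, 0.0, 0.0, 1.0]]}
wrist {'vfov': 58.52428802212517, 'cx': 288.9086662113647, 'cy': 206.41214545345903, 'camera_from_world': [[0.409, -0.912, -0.002, -0.524], [0.866, 0.389, -0.315, 0.04], [0.288, 0.128, 0.949, -0.38], [0.0, 0.0, 0.0, 1.0]]}
```

View pics/scene0.png

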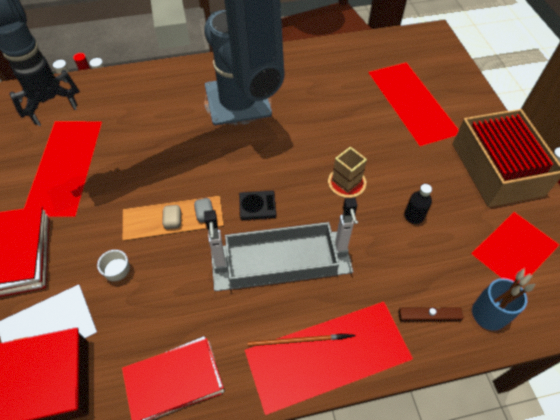

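View pics/side0.png

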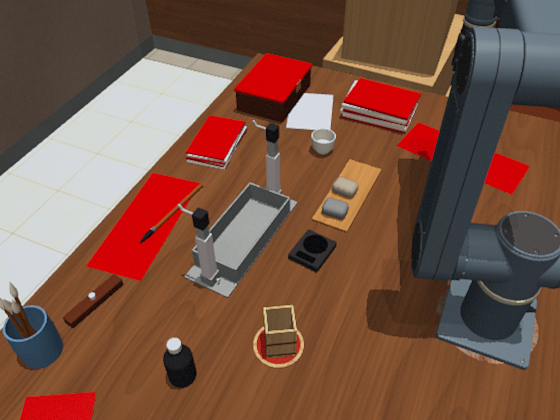

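The scene view shows the stand (masts at about (215,240) and (347,220)), two stones on the board at (172,216) and (204,208), the cup on its mat at (348,172), the inkstone at (257,205), the bottle at (419,205) and the tea cup at (114,265). The side view agrees: stones at (345,187) and (335,209), cup at (280,335), with the hanger arms pointing away from the robot.

```bash
cat > h.py <<'E'
from bench import robot, viewer, silhouettes
import numpy as np, cv2
def K(m):
    f=210/np.tan(np.radians(m['vfov'])/2); return f,m['cx'],m['cy']
def ray(m,u,v):
    f,cx,cy=K(m); T=np.array(m['camera_from_world']); R=T[:3,:3]
    d=R.T@np.array([(u-cx)/f,-(v-cy)/f,-1]); return -R.T@T[:3,3], d/np.linalg.norm(d)
def proj(m,p):
    f,cx,cy=K(m); T=np.array(m['camera_from_world']); q=T[:3,:3]@p+T[:3,3]
    return np.array([cx+f*q[0]/-q[2], cy-f*q[1]/-q[2]])
def onz(m,u,v,z):
    o,d=ray(m,u,v); return o+d*(z-o[2])/d[2]
def tri(r):
    A=sum(np.eye(3)-np.outer(d,d) for o,d in r); b=sum((np.eye(3)-np.outer(d,d))@o for o,d in r)
    p=np.linalg.solve(A,b); return p,[np.linalg.norm(np.cross(p-o,d)) for o,d in r]
def cen(mask):
    v,u=np.nonzero(mask); return u.mean(),v.mean()
E
python3 - <<'E'
from h import *
np.set_printoptions(precision=3,suppress=True)
ms={c:viewer.camera_model(c) for c in("scene","side")}
for c in ms: viewer.get_image(c)
for n in("cap_left","cap_right","stone0_center","stone1_center","cup_center","cup_mat","inkstone","ink_bottle","tea_cup","stand"):
    for c in ms:
        for d in silhouettes(n,c)[:3]:
            uc=cen(d['mask']); r=cv2.minAreaRect(np.argwhere(d['mask'])[:,::-1].astype(np.float32))
            z={'cap':.19,'sto':.024,'cup':.05}.get(n[:3],.004 if n=='cup_mat' else .02)
            print(n,c,round(d['score'],2),np.array(uc),np.array(d['box']),d['mask'].sum(),onz(ms[c],*uc,z))
E
```

```text
cap_left scene 0.71 [349.349 209.172] [351.3 209.8  14.8  23.3] 338 [0.61 0.17 0.19]
cap_left side 0.56 [200.014 221.285] [196.3 223.2  24.4  33.3] 487 [0.632 0.149 0.19 ]
cap_right scene 0.61 [211.381 223.506] [210.5 226.8  15.   27. ] 336 [ 0.58  -0.146  0.19 ]
cap_right side 0.67 [272.491 138.579] [271.6 139.7  17.   34. ] 385 [ 0.608 -0.173  0.19 ]
stone1_center scene 0.58 [171.099 216.373] [172.2 217.1  18.1  25.9] 413 [ 0.427 -0.252  0.024]
stone1_center scene 0.42 [113.132 264.953] [112.1 264.4  31.   32.7] 768 [ 0.541 -0.409  0.024]
stone1_center side 0.64 [345.499 186.258] [346.1 188.2  26.2  21.5] 395 [ 0.426 -0.253  0.024]
cup_center scene 0.73 [348.117 168.971] [349.9 168.5  33.1  52. ] 1060 [0.394 0.253 0.05 ]
cup_center side 0.81 [280.194 330.626] [282.2 331.8  30.7  53.2] 1571 [0.399 0.247 0.05 ]
cup_mat scene 0.71 [348.538 188.529] [345.4 186.3  36.4  18.4] 327 [0.459 0.234 0.05 ]
cup_mat side 0.8 [275.187 351.514] [278.2 346.2  50.2  37. ] 792 [0.389 0.295 0.05 ]
inkstone scene 0.62 [256.823 205.224] [257.7 205.4  35.8  31. ] 947 [ 0.439 -0.019  0.02 ]
inkstone side 0.78 [312.581 249.527] [312.6 251.9  44.8  41.7] 1203 [ 0.427 -0.01   0.02 ]
ink_bottle scene 0.57 [418.073 205.021] [419.  201.5  26.3  40.6] 757 [0.535 0.415 0.02 ]
ink_bottle side 0.69 [179.461 363.162] [179.8 361.8  35.3  51. ] 1194 [0.566 0.385 0.02 ]
tea_cup scene 0.68 [112.893 265.198] [113.2 264.5  28.7  30.3] 773 [ 0.54  -0.411  0.02 ]
tea_cup side 0.62 [322.777 139.305] [323.3 141.9  22.4  26.4] 512 [ 0.559 -0.426  0.02 ]
stand scene 0.91 [280.365 251.616] [280.  245.6 154.   97.1] 8177 [0.594 0.012 0.02 ]
stand side 0.89 [239.686 227.14 ] [239.  208.6 120.4 175.8] 7805 [ 0.625 -0.003  0.02 ]
```

```bash
python3 -m inch '[[4,-2,0,4,100],[8,-4,0,8,100],[12,-7,0,12,100],[16,-9,0,16,100],[20,-11,0,20,100],[24,-13.5,0,24,100],[27,-15,0,24,100],[27,-15,0,24,100],[27,-15,0,24,100]]'
python3 - <<'E'
from h import *
np.set_printoptions(precision=3,suppress=True)
print(robot.get_state()['ee_pos'])
for c in("wrist","scene","side"):
    m=viewer.camera_model(c); im=viewer.get_image(c); cv2.imwrite(f"pics/{c}1.png",im[:,:,::-1])
    for d in silhouettes("stone0_center",c)[:4]:
        uc=cen(d['mask']); r=cv2.minAreaRect(np.argwhere(d['mask'])[:,::-1].astype(np.float32))
        b=cv2.boxPoints(r); w=np.array([onz(m,*p,.024)[:2] for p in b])
        print(c,d['score'],uc,onz(m,*uc,.024),w.tolist())
m={c:viewer.camera_model(c) for c in("scene","side")}
print(tri([ray(m['scene'],349.3,209.2),ray(m['side'],200,221.3)]),tri([ray(m['scene'],211.4,223.5),ray(m['side'],272.5,138.6)]))
print(tri([ray(m['scene'],204,208),ray(m['side'],335,209)]))
E
```

```text
clock: 2.15
ee_pos: [0.4001, -0.2311, 0.2314]
eef_rot: [0.0, 1.0, 0.003, -0.0]
wrist_force: [-1.0, 0.4, 0.1]
gripper_width: 0.0853
grip_force: 0.0
[ 0.4   -0.231  0.231]
wrist 0.61 (np.float64(313.265306122449), np.float64(141.81490929705217)) [ 0.429 -0.254  0.024] [[0.3980646723748474, -0.2243870885039936], [0.46425701676096426, -0.23437064590090614], [0.45752974311705064, -0.281389386276966], [0.3904540333404676, -0.2742629051406445]]
scene 0.72 (np.float64(211.51839464882943), np.float64(223.7257525083612)) [ 0.474 -0.149  0.024] [[0.4296172193919322, -0.16489290790120958], [0.431120439161615, -0.13291169735206568], [0.5203207587114758, -0.13576939066852767], [0.5186627224638521, -0.16654812825919146]]
(array([0.621, 0.164, 0.209]), [np.float64(0.00023500911487159233), np.float64(0.00023500911487151594)]) (array([ 0.595, -0.146,  0.214]), [np.float64(0.00011825893807691114), np.float64(0.00011825893807715157)])
(array([ 0.422, -0.161,  0.025]), [np.float64(0.002006098776677561), np.float64(0.0020060987766773375)])
```

View pics/wrist1.png

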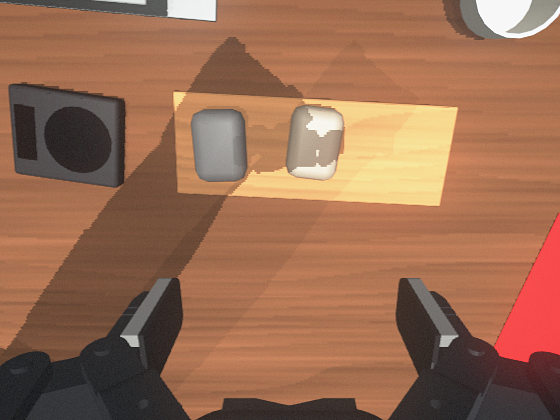

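```bash
python3 -m inch '[[2.5,-5,2,4,100],[2.5,-6.8,6,4,100],[2.5,-6.8,10,4,100],[2.5,-6.8,14,4,100],[2.5,-6.8,18,4,100],[2.5,-6.8,20,4,100],[2.5,-6.8,21.5,4,100],[2.5,-6.8,22.1,4,100],[2.5,-6.8,22.1,4,100],[2.5,-6.8,22.1,4,30],[2.5,-6.8,22.1,4,30],[2.5,-6.8,22.1,4,30],[2.5,-6.8,22.1,4,30],[2.5,-6.8,22.1,4,30],[2.5,-6.8,22.1,4,30],[2.5,-6.8,22.1,4,30]]' 40
```

```text
clock: 4.05
ee_pos: [0.426, -0.1647, 0.0122]
eef_rot: [0.001, 0.999, -0.033, 0.001]
wrist_force: [0.0, -0.9, 5.6]
gripper_width: 0.0482
grip_force: 41.2
```

```bash
python3 -m inch '[[0,0,-2,0,30],[0,0,-6,0,30],[0,0,-11,0,30],[0,0,-16,0,30],[0,-3,-21,0,30],[1,-7,-25,0,30],[3,-11,-26,0,30],[4,-15,-26,0,30],[4,-17,-26,0,30],[4,-17,-26,0,30],[4,-17,-26,0,30]]'
python3 - <<'E'
from h import *
np.set_printoptions(precision=4,suppress=True)
m=viewer.camera_model("wrist"); print(robot.get_state()['ee_pos'],robot.get_state()['eef_rot']);im=viewer.get_image("wrist"); cv2.imwrite("pics/wrist2.png",im[:,:,::-1])
for n in("stand",):
    for d in silhouettes(n,"wrist")[:2]: print(n,d['score'],d['box'])
import pickle; pickle.dump(m,open("m2.pkl","wb"))
E
```

```text
clock: 5.15
ee_pos: [0.4754, 0.0038, 0.2693]
eef_rot: [0.0, 0.999, -0.033, -0.001]
wrist_force: [-0.4, -0.2, -2.6]
gripper_width: 0.0485
grip_force: 41.3
[0.4754 0.0038 0.2693] [ 0.0001  0.9995 -0.0327 -0.001 ]
stand 0.79 [279.4, 48.4, 558.8, 96.7]
```

View pics/wrist2.png

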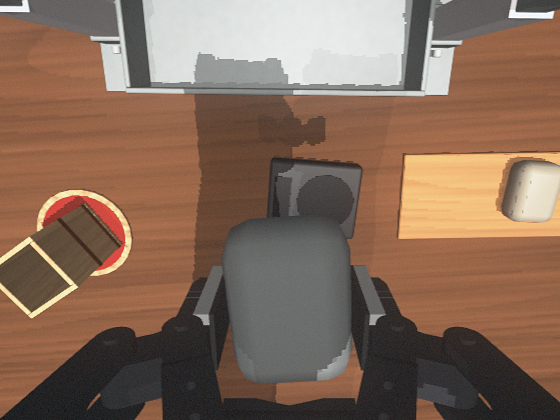

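Run:
```python
from h import *
import pickle; np.set_printoptions(precision=4,suppress=True)
m=pickle.load(open("m2.pkl","rb"))
for n,u,v,z in(("floorL",150,87,.005),("floorR",405,90,.005),("rimL",128,93,.06),("rimR",426,96,.06),("mat",84,232,.004)): print(n,onz(m,u,v,z))
# fit stand pose using scene/side masks: silhouette of tub+masts (collapsed) as convex boxes
def box(cx,cy,z0,z1,sx,sy): return np.array([[cx+a*sx/2,cy+b*sy/2,z] for a in(-1,1) for b in(-1,1) for z in(z0,z1)])
bx=[box(0,0,0,.06,.124,.27)]+[box(0,s*.155,0,.165,.026,.026) for s in(1,-1)]+[box(0,s*.155,.17,.21,.026,.026) for s in(1,-1)]
M={}
for c in("scene","side"):
    mm=viewer.camera_model(c); viewer.get_image(c); ds=silhouettes("stand",c); M[c]=(mm,ds[0]['mask']); print(c,ds[0]['score'],ds[0]['mask'].sum())
from scipy.optimize import minimize
def iou(p,c):
    mm,k=M[c]; R=np.array([[np.cos(p[2]),-np.sin(p[2]),0],[np.sin(p[2]),np.cos(p[2]),0],[0,0,1]])
    a=np.zeros((420,560),np.uint8)
    for b in bx:
        q=np.array([proj(mm,R@x+[p[0],p[1],0]) for x in b]).astype(np.float32)
        cv2.fillConvexPoly(a,np.round(cv2.convexHull(q)*16).astype(np.int32),1,shift=4)
    a=a>0; return (a&k).sum()/(a|k).sum()
for cs in(["scene"],["side"],["scene","side"]):
    r=minimize(lambda p:-sum(iou(p,c) for c in cs),[.605,.008,-.08],method="Nelder-Mead",options=dict(initial_simplex=[[.605,.008,-.08],[.625,.008,-.08],[.605,.028,-.08],[.605,.008,0.02]]))
    print(cs,r.x,-r.fun/len(cs))
```

```text
floorL [0.5607 0.1422 0.005 ]
floorR [ 0.5405 -0.1208  0.005 ]
rimL [0.5564 0.1434 0.06  ]
rimR [ 0.5363 -0.1237  0.06  ]
mat [0.4053 0.2493 0.004 ]
scene 0.7 7952Traceback (most recent call last):
  File "<stdin>", line 10, in <module>
IndexError: list index out of range
```

```bash
python3 -m inch '[[4,-2,0,0.6,30],[8,-4,0,0.6,30],[12,-6,0,0.6,30],[13.3,-6.1,3,0.6,30],[13.3,-6.1,7,0.6,30],[13.3,-6.1,12,0.6,30],[13.3,-6.1,17,0.6,30],[13.3,-6.1,21,0.6,30],[13.3,-6.1,24,0.6,30],[13.3,-6.1,25,0.6,30],[13.3,-6.1,25.8,0.6,30],[13.3,-6.1,25.8,0.6,30],[13.3,-6.1,25.8,0.6,80],[13.3,-6.1,25.8,0.6,80],[13.3,-6.1,25.8,0.6,80],[13.3,-6.1,25.8,0.6,80]]'
```

```text
clock: 7.05
ee_pos: [0.6131, 0.0397, 0.014]
eef_rot: [-0.007, 1.0, -0.025, 0.002]
wrist_force: [0.7, 0.6, -0.0]
gripper_width: 0.0682
grip_force: 0.0
```

```bash
python3 -c "
from h import *; s=robot.get_state(); print(s['ee_pos'],s['eef_rot'],s['qpos'],s['wrist_force'])"; python3 -m inch '[[0,0,-1,0,80],[0,0,-3,0,80],[0,0,-7,0,80],[0,0,-12,0,80],[0,0,-17,0,80],[0,0,-22,0,80],[0,0,-25,0,80],[0,0,-25,0,80],[0,0,-25,0,80]]'
python3 - <<'E'
from h import *
np.set_printoptions(precision=4,suppress=True)
m=viewer.camera_model("wrist"); print(robot.get_state()['ee_pos'],robot.get_state()['eef_rot'],robot.get_state()['qpos']);im=viewer.get_image("scene"); cv2.imwrite("pics/scene3.png",cv2.resize(im[150:310,100:420,::-1],None,fx=2.4,fy=2.4))
E
```

```text
[0.6130928  0.03970998 0.01398412] [-0.00655846  0.99966198 -0.02511207  0.00151564] [-0.05124037  0.33300482 -0.00984661  1.22525712  0.0131917   3.14060056] [ 0.67880507  0.5808025  -0.01250852]
clock: 7.95
ee_pos: [0.6124, 0.0364, 0.2642]
eef_rot: [-0.007, 1.0, -0.025, 0.002]
wrist_force: [-0.0, 0.6, -0.6]
gripper_width: 0.0681
grip_force: 0.0
[0.6124 0.0364 0.2642] [-0.0065  0.9997 -0.0251  0.0018] [-0.0567  0.2956  0.4455  1.7174  0.0132  3.1352]
```

View pics/scene3.png

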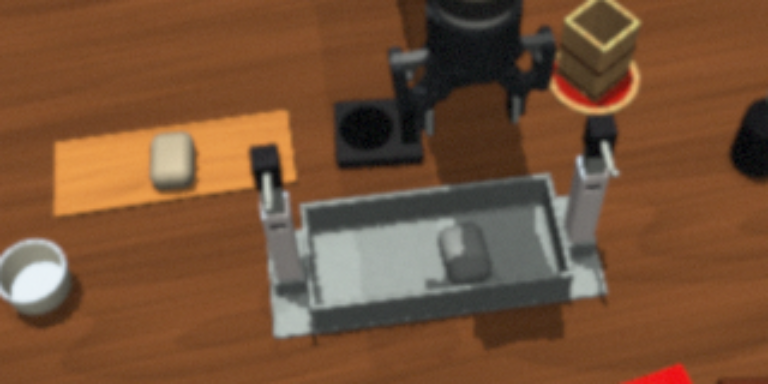

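```bash
python3 -m inch '[[-4,3,0,0,100],[-8,7,0,1,100],[-12,11,0,2,100],[-15,15,0,3,100],[-18,19,0,4,100],[-18.5,23,0,4,100],[-19,27,1,4,100],[-19,29.9,3,4,100],[-19,29.9,6,4,100],[-19,29.9,6,4,100],[-19,29.9,6,4,100]]'
python3 - <<'E'
from h import *
np.set_printoptions(precision=4,suppress=True)
m=viewer.camera_model("wrist"); print(robot.get_state()['ee_pos'],robot.get_state()['qpos']);im=viewer.get_image("wrist"); cv2.imwrite("pics/wrist4.png",im[:,:,::-1])
for d in silhouettes("stone1_center","wrist")[:3]:
        r=cv2.minAreaRect(np.argwhere(d['mask'])[:,::-1].astype(np.float32)); b=cv2.boxPoints(r); w=np.array([onz(m,*p,.024)[:2] for p in b])
        print(d['score'],onz(m,*cen(d['mask']),.024),w.tolist())
E
```

```text
clock: 9.1
ee_pos: [0.4056, -0.2505, 0.1964]
eef_rot: [-0.008, 0.998, -0.06, -0.002]
wrist_force: [0.9, -0.2, 0.6]
gripper_width: 0.0856
grip_force: 0.0
[ 0.4056 -0.2505  0.1964] [-0.7011 -0.0692 -0.0866  1.5669  0.0105  2.5606]
0.76 [ 0.4288 -0.2534  0.024 ] [[0.4637843207135909, -0.2340525951920019], [0.4582699829550924, -0.2802764489131738], [0.39133088916046854, -0.27405222802125173], [0.3970627285291426, -0.22455522135164338]]
```

```bash
python3 -m inch '[[2.3,0,3,0,100],[2.3,0,7,0,100],[2.3,0,11,0,100],[2.3,0,15,0,100],[2.3,0,17,0,100],[2.3,0,18,0,100],[2.3,0,18.5,0,100],[2.3,0,18.5,0,100],[2.3,0,18.5,0,30],[2.3,0,18.5,0,30],[2.3,0,18.5,0,30],[2.3,0,18.5,0,30],[2.3,0,18.5,0,30],[2.3,0,18.5,0,30],[2.3,0,18.5,0,30],[2.3,0,16,0,30],[2.3,0,12,0,30],[2.3,0,7,0,30],[2.3,0,2,0,30],[2.3,0,-3,0,30]]' 40
```

```text
clock: 11.2
ee_pos: [0.4289, -0.2543, 0.2288]
eef_rot: [-0.007, 0.998, -0.06, -0.001]
wrist_force: [1.4, -0.9, -2.6]
gripper_width: 0.0475
grip_force: 43.0
```

```bash
python3 -m inch '[[0,-4,-3,0,30],[0,-8,-4,-1,30],[0,-12,-4,-2,30],[2,-16,-4,-3,30],[5,-20,-4,-4,30],[9,-22,-4,-4,30],[13,-22,-4,-4,30],[14.9,-22,-2,-4,30],[14.9,-22,2,-4,30],[14.9,-22,6,-4,30],[14.9,-22,10,-4,30],[14.9,-22,14,-4,30],[14.9,-22,18,-4,30],[14.9,-22,20,-4,30],[14.9,-22,21.2,-4,30],[14.9,-22,21.7,-4,30],[14.9,-22,21.7,-4,75],[14.9,-22,21.7,-4,75],[14.9,-22,21.7,-4,75],[14.9,-22,21.7,-4,75]]'; python3 -m inch '[[0,0,-1,0,75],[0,0,-4,0,75],[0,0,-9,0,75],[0,0,-14,0,75],[0,0,-19,0,75],[-3,0,-24,0,75],[-7,0,-24,0,75],[-12,0,-24,0,75],[-12,0,-24,0,75]]'
python3 - <<'E'
from h import *
im=viewer.get_image("scene"); cv2.imwrite("pics/scene5.png",cv2.resize(im[140:310,100:440,::-1],None,fx=2.35,fy=2.35))
E
```

```text
clock: 13.2
ee_pos: [0.6058, -0.0519, 0.016]
eef_rot: [-0.006, 1.0, -0.025, 0.002]
wrist_force: [0.1, -0.2, -0.1]
gripper_width: 0.0641
grip_force: 0.0
clock: 14.1
ee_pos: [0.4776, -0.0474, 0.2546]
eef_rot: [-0.007, 1.0, -0.025, -0.002]
wrist_force: [0.6, 0.2, -1.2]
gripper_width: 0.064
grip_force: 0.0
```

View pics/scene5.png

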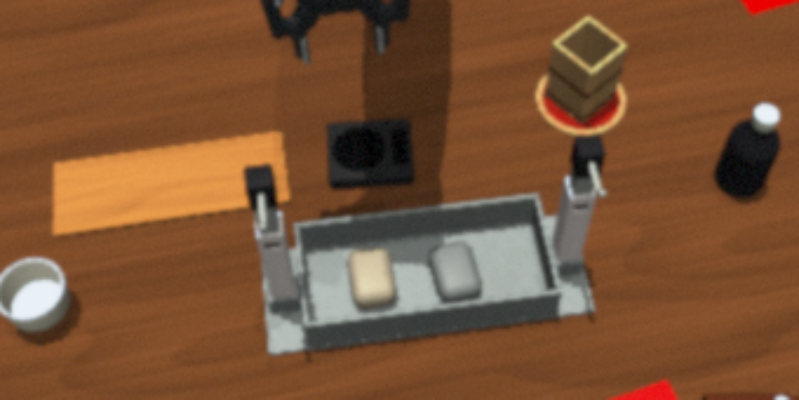

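Both stones are in the tub, let go. Now I'll test, in free space, how the tool tilts at the edge of its reach, since pouring needs tilt.

```bash
python3 -m inch '[[4,0,-4,0,100],[8,0,-5,0,100],[13,0,-5,0,100],[18,0,-5,0,100],[22,0,-5,0,100],[26,0,-5,0,100],[30,0,-5,0,100],[34,0,-5,0,100],[38,0,-5,0,100],[42,0,-5,0,100],[42,0,-5,0,100]]'; python3 -c "
from h import *; s=robot.get_state(); print(s['ee_pos'],s['eef_rot'],s['qpos'])"; python3 -m inch '[[0,0,0,0,100],[0,0,0,0,100]]';python3 -c "
from h import *; s=robot.get_state(); print(s['ee_pos'],s['eef_rot'],s['qpos'])"
```

```text
clock: 15.25
ee_pos: [0.7895, -0.0615, 0.2502]
eef_rot: [-0.004, 0.999, -0.025, 0.026]
wrist_force: [-0.1, -0.6, 0.8]
gripper_width: 0.0853
grip_force: 0.0
[ 0.78945285 -0.06146691  0.25021883] [-0.00447696  0.99932968 -0.02523908  0.02613706] [-0.16882042  0.97572082  1.41971753  1.96432743  0.01633601  3.02368582]
clock: 15.45
ee_pos: [0.7889, -0.0616, 0.2516]
eef_rot: [-0.004, 0.999, -0.025, 0.026]
wrist_force: [-0.0, -0.0, -0.6]
gripper_width: 0.085
grip_force: 0.0
[ 0.78890902 -0.06161421  0.25157013] [-0.00438814  0.99931986 -0.02533055  0.02643729] [-0.16908821  0.97396249  1.41969624  1.96544743  0.01625499  3.02360443]
```

```bash
python3 -m inch '[[5,0,0,0,100],[10,0,0,0,100],[15,0,0,0,100],[20,0,0,0,100],[25,0,0,0,100],[30,0,0,0,100],[35,0,0,0,100],[40,0,0,0,100],[45,0,0,0,100],[50,0,0,0,100],[60,0,0,0,100],[70,0,0,0,100],[80,0,0,0,100],[90,0,0,0,100]]'
python3 - <<'E'
from h import *
from scipy.optimize import least_squares
np.set_printoptions(precision=4,suppress=True)
s=robot.get_state(); p=s['ee_pos']; q=s['qpos']; print(p,s['eef_rot'],q)
D=[(.048,.099,1.622,.5244,.2301),(.333,-.0098,1.2253,np.hypot(.6131,.0397),.0140),(.2956,.4455,1.7174,np.hypot(.6124,.0364),.2642),(.97396,1.4197,1.96545,np.hypot(.7889,.0616),.25157),(-.0692,-.0866,1.5669,np.hypot(.4056,.2505),.1964),(q[1],q[2],q[3],np.hypot(p[0],p[1]),p[2])]
D=np.array(D)
def f(x):
    r0,h0,L1,a,L2,b,L3=x; q2,q3,q4=D[:,:3].T; ph=q2-q3+q4; 
    return np.r_[r0+L1*np.sin(q2+a)+L2*np.cos(q2-q3+b)+L3*np.cos(ph)-D[:,3], h0+L1*np.cos(q2+a)-L2*np.sin(q2-q3+b)-L3*np.sin(ph)-D[:,4]]
r=least_squares(lambda x:np.r_[f(x),1e-3*(x[0]),1e-3*(x[1]-.2)],[0,.2,.3,0,.3,0,.25]); print(r.x,f(r.x))
E
```

```text
clock: 16.85
ee_pos: [0.8759, -0.0581, 0.1228]
eef_rot: [-0.003, 0.998, -0.025, 0.053]
wrist_force: [0.6, -0.1, 0.4]
gripper_width: 0.0853
grip_force: 0.0
[ 0.8759 -0.0581  0.1228] [-0.0028  0.9983 -0.0255  0.053 ] [-0.1492  1.1372  1.4197  1.7487  0.0185  3.0444]
[ 0.0054  0.2173  0.3874 -0.0008  0.5037 -0.0454  0.4219] [ 0.0006  0.0001  0.      0.0001 -0.0006 -0.0001  0.0007 -0.     -0.0004
 -0.0001 -0.0004  0.0002]
```

```bash
python3 -m inch '[[-2.6,3.5,-2,0,100],[-5.2,7,-4,0,100],[-7.8,10.5,-6,0,100],[-10.4,14,-8,0,100],[-13,17.5,-10,0,100],[-15.6,21,-12,0,100],[-18.2,24.5,-14,0,100],[-20.8,28,-16,0,100],[-23.4,31.5,-18,0,100],[-26,35,-20,0,100],[-28.6,38.5,-22,0,100],[-31.2,42,-23,0,100],[-33.8,45.5,-24,0,100],[-36.4,49,-25,0,100],[-39,52.5,-26,0,100],[-41.5,56,-28,0,100],[-41.5,56,-28,0,100],[-41.5,56,-28,0,100]]'
cat > st.py <<'E'
from h import *
from scipy.spatial.transform import Rotation as R
np.set_printoptions(precision=3,suppress=True)
s=robot.get_state(); w,x,y,z=s['eef_rot']; M=R.from_quat([x,y,z,w]).as_matrix(); a=M[:,2]
print(s['ee_pos'],'q',np.array(s['qpos']),'tilt',round(np.degrees(np.arccos(-a[2])),1),'az',round(np.degrees(np.arctan2(a[1],a[0])),1)); print('tool x',M[:,0],'y',M[:,1],'z',a)
E
python3 st.py
```

```text
clock: 18.65
ee_pos: [0.4034, -0.5998, 0.351]
eef_rot: [-0.003, 0.998, -0.028, 0.052]
wrist_force: [0.4, -0.2, -0.1]
gripper_width: 0.0853
grip_force: 0.0
[ 0.403 -0.6    0.351] q [-1.113  0.835  1.412  2.105  0.095  2.086] tilt 5.9 az 2.1
tool x [ 0.993 -0.055  0.103] y [-0.055 -0.998 -0.01 ] z [ 0.104  0.004 -0.995]
```

```bash
python3 -m inch '[[5,9,-1,0,100],[10,18,-2,0,100],[15,27,-3,0,100]]' >/dev/null; python3 st.py; python3 -m inch '[[2,0,-10,0,100],[4,0,-20,0,100],[6,0,-30,0,100]]' >/dev/null; python3 st.py;  python3 -m inch '[[5,9,-8,0,100],[10,18,-16,0,100],[15,27,-24,0,100]]' >/dev/null; python3 st.py
```

```text
[ 0.423 -0.647  0.313] q [-1.119  0.894  1.417  2.004  0.101  2.079] tilt 7.8 az -16.0
tool x [ 0.99  -0.049  0.132] y [-0.054 -0.998  0.031] z [ 0.13  -0.037 -0.991]
[ 0.403 -0.593  0.403] q [-1.113  0.767  1.418  2.096  0.104  2.089] tilt 9.3 az -24.1
tool x [ 0.987 -0.048  0.152] y [-0.058 -0.997  0.058] z [ 0.148 -0.066 -0.987]
[ 0.395 -0.611  0.415] q [-1.138  0.753  1.418  2.065  0.111  2.07 ] tilt 11.6 az -31.9
tool x [ 0.983 -0.047  0.177] y [-0.065 -0.993  0.097] z [ 0.171 -0.106 -0.979]
```

```bash
python3 -m inch '[[5,9,0,0,100],[10,18,0,0,100]]' >/dev/null; python3 st.py; python3 -m inch '[[5,9,0,0,100],[10,18,0,0,100]]' >/dev/null; python3 -m inch '[[5,9,0,0,100],[10,18,0,0,100]]' >/dev/null; python3 -m inch '[[5,9,0,0,100],[10,18,0,0,100]]' >/dev/null;  python3 st.py; python3 -m inch '[[5,9,0,0,100],[10,18,0,0,100],[15,27,0,0,100],[20,36,0,0,100],[25,45,0,0,100],[30,54,0,0,100]]'; python3 st.py
```

```text
[ 0.411 -0.654  0.388] q [-1.144  0.8    1.418  1.978  0.116  2.069] tilt 13.8 az -36.4
tool x [ 0.979 -0.045  0.199] y [-0.072 -0.989  0.13 ] z [ 0.191 -0.141 -0.971]
[ 0.449 -0.758  0.336] q [-1.158  0.897  1.418  1.745  0.13   2.073] tilt 21.2 az -45.3
tool x [ 0.962 -0.03   0.271] y [-0.098 -0.966  0.24 ] z [ 0.254 -0.257 -0.932]
clock: 20.95
ee_pos: [0.4622, -0.8067, 0.3063]
eef_rot: [0.151, 0.977, -0.034, 0.148]
wrist_force: [0.6, -0.3, -0.3]
gripper_width: 0.0856
grip_force: 0.0
[ 0.462 -0.807  0.306] q [-1.169  0.95   1.419  1.635  0.137  2.07 ] tilt 24.4 az -47.6
tool x [ 0.954 -0.021  0.299] y [-0.11  -0.952  0.286] z [ 0.279 -0.306 -0.91 ]
```

```bash
python3 -m inch '[[5,9,0,0,100],[10,18,0,0,100]]' >/dev/null; python3 -m inch '[[5,9,0,0,100],[10,18,0,0,100]]' >/dev/null; python3 -m inch '[[5,9,0,0,100],[10,18,0,0,100]]' >/dev/null; python3 -m inch '[[5,9,0,0,100],[10,18,0,0,100]]' >/dev/null;  python3 -m inch '[[5,9,0,0,100],[10,18,0,0,100]]' >/dev/null; python3 st.py; python3 -m inch '[[5,9,-3,0,100],[10,18,-6,0,100]]' >/dev/null; python3 -m inch '[[5,9,-3,0,100],[10,18,-6,0,100]]' >/dev/null; python3 -m inch '[[5,9,-3,0,100],[10,18,-6,0,100]]' >/dev/null; python3 st.py
```

```text
[ 0.487 -0.909  0.352] q [-1.192  0.965  1.419  1.361  0.159  2.088] tilt 38.9 az -53.7
tool x [0.91  0.034 0.413] y [-0.183 -0.861  0.474] z [ 0.372 -0.507 -0.778]
[ 0.462 -0.911  0.476] q [-1.224  0.854  1.42   1.325  0.182  2.09 ] tilt 47.4 az -55.8
tool x [0.88  0.077 0.468] y [-0.233 -0.79   0.568] z [ 0.413 -0.609 -0.677]
```

```bash
python3 -m inch '[[5,9,-2,0,100],[10,18,-4,0,100]]' >/dev/null; python3 -m inch '[[5,9,-2,0,100],[10,18,-4,0,100]]' >/dev/null; python3 -m inch '[[5,9,-2,0,100],[10,18,-4,0,100]]' >/dev/null; python3 -m inch '[[5,9,-2,0,100],[10,18,-4,0,100]]' ; python3 st.py
python3 - <<'E'
from h import *
from scipy.optimize import least_squares
im={}
for c in("scene","side"): im[c]=viewer.get_image(c)
a=cv2.resize(im["scene"][130:210,300:400,::-1],None,fx=4,fy=4,interpolation=cv2.INTER_CUBIC);b=cv2.resize(im["side"][295:375,230:330,::-1],None,fx=4,fy=4,interpolation=cv2.INTER_CUBIC)
cv2.imwrite("pics/cup6.png",np.hstack([a,b]))
E
```

```text
clock: 23.35
ee_pos: [0.427, -0.9036, 0.6244]
eef_rot: [0.398, 0.872, -0.047, 0.281]
wrist_force: [-0.5, 1.6, -0.0]
gripper_width: 0.0855
grip_force: 0.0
[ 0.427 -0.904  0.624] q [-1.264  0.731  1.419  1.255  0.216  2.104] tilt 58.4 az -57.9
tool x [0.838 0.142 0.528] y [-0.306 -0.678  0.668] z [ 0.453 -0.721 -0.525]
```

View pics/cup6.png

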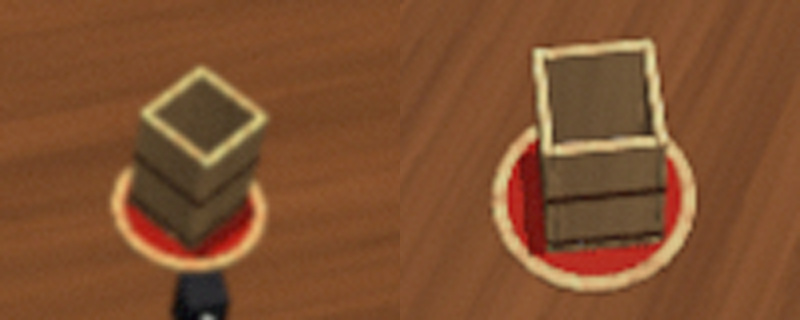

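Run:
```python
from h import *
np.set_printoptions(precision=3,suppress=True)
for c,pts,off in(("scene",[(200,68),(268,117),(207,163),(140,115)],(300,130)),("side",[(135,48),(252,40),(265,142),(143,152)],(230,295))):
    m=viewer.camera_model(c); w=np.array([onz(m,p[0]/4+off[0],p[1]/4+off[1],.104)[:2] for p in pts]); e=np.roll(w,-1,0)-w
    print(c,w.mean(0),np.linalg.norm(e,axis=1),np.degrees(np.arctan2(e[:,1],e[:,0]))%90)
m=viewer.camera_model("side"); print(onz(m,230+194/4,295+205/4,.004))
```

```text
scene [0.401 0.252] [0.061 0.06  0.059 0.061] [31.552 28.878 32.782 30.877]
side [0.398 0.252] [0.06  0.06  0.061 0.061] [28.609 29.287 29.327 29.063]
[0.399 0.258 0.004]
```

```bash
python3 -m inch '[[0.7,-3.2,-3.1,-7,100],[1.3,-6.3,-6.2,-14,100],[2,-9.5,-9.3,-21,100],[2.7,-12.6,-12.4,-28,100],[3.3,-15.8,-15.5,-35,100],[4,-18.9,-18.6,-42,100],[4.7,-22.1,-21.7,-49,100],[5.3,-25.2,-24.8,-56,100],[6,-28.4,-27.9,-63,100],[6.7,-31.6,-30.9,-70,100],[7.3,-34.7,-34,-77,100],[8,-37.9,-37.1,-84,100],[8.7,-41,-40.2,-91,100],[9.3,-44.2,-43.3,-98,100],[10,-47.3,-46.4,-105,100],[10.7,-50.5,-49.5,-112,100],[11.3,-53.6,-52.6,-120,100],[12,-56.8,-55.7,-128.3,100],[12,-56.8,-55.7,-128.3,100],[12,-56.8,-55.7,-128.3,100]]'; python3 st.py
```

```text
clock: 25.45
ee_pos: [0.4503, -0.0981, 0.5998]
eef_rot: [0.425, 0.421, 0.766, -0.234]
wrist_force: [-0.5, -0.3, 0.4]
gripper_width: 0.0853
grip_force: 0.0
[ 0.45  -0.098  0.6  ] q [ 0.193 -0.396  0.153  1.591 -0.912  0.934] tilt 58.1 az -57.6
tool x [-0.283  0.446 -0.849] y [ 0.844  0.536 -0.   ] z [ 0.455 -0.717 -0.528]
```

```bash
python3 -m inch '[[4,1.1,-1.6,0,100],[8,2.2,-3.2,0,100],[12,3.3,-4.9,0,100],[16,4.4,-6.5,0,100],[20,5.5,-8.1,0,100],[24,6.6,-9.7,0,100],[28,7.7,-11.4,0,100],[32,8.8,-13,0,100],[36,9.9,-14.6,0,100],[40,11,-16.2,0,100],[44,12.1,-17.9,0,100],[48,13.2,-19.5,0,100],[52,14.3,-21.1,0,100],[55.2,15.2,-22.4,0,100],[55.2,15.2,-22.4,0,100],[55.2,15.2,-22.4,0,100]]'; python3 st.py
python3 - <<'E'
from h import *
im=viewer.get_image("scene"); cv2.imwrite("pics/scene7.png",im[:,:,::-1])
E
```

```text
clock: 27.05
ee_pos: [0.3233, 0.3877, 0.2491]
eef_rot: [0.425, 0.424, 0.764, -0.236]
wrist_force: [0.1, -0.7, 0.3]
gripper_width: 0.0855
grip_force: 0.0
[0.323 0.388 0.249] q [ 1.179  0.584  0.44   2.181 -0.763  2.507] tilt 58.2 az -58.0
tool x [-0.28   0.447 -0.85 ] y [ 0.848  0.53  -0.001] z [ 0.45  -0.721 -0.527]
```

View pics/scene7.png

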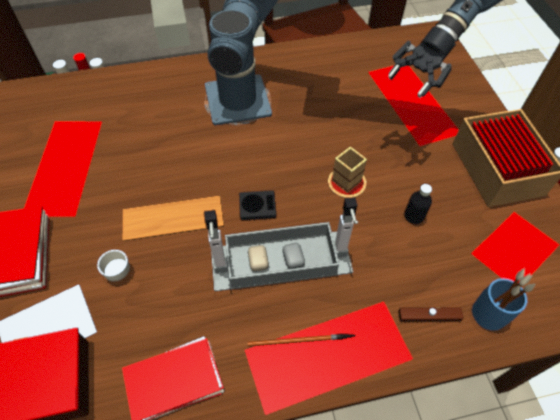

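```bash
python3 -m inch '[[2,0,3,0,100],[4,-0.3,6,0,100],[5.5,-0.6,9,0,100],[6.6,-0.7,12.3,0,100],[6.6,-0.7,12.3,0,100],[6.6,-0.7,12.3,0,100]]'; python3 st.py
```

```text
clock: 27.7
ee_pos: [0.3538, 0.3248, 0.131]
eef_rot: [0.425, 0.424, 0.764, -0.234]
wrist_force: [-1.0, 0.6, 0.8]
gripper_width: 0.0852
grip_force: 0.0
[0.354 0.325 0.131] q [ 1.091  0.504  0.097  1.847 -0.821  2.412] tilt 58.1 az -57.9
tool x [-0.278  0.449 -0.849] y [0.848 0.53  0.003] z [ 0.451 -0.719 -0.528]
```

```bash
python3 -m inch '[[0,0,3,0,100],[0,0,6,0,100],[0.1,0,9,0,100],[0.2,0,11,0,100],[0.2,0,12.1,0,100],[0.2,0,12.1,0,100],[0.2,0,12.1,0,100],[0.2,0,12.1,0,55],[0.2,0,12.1,0,55],[0.2,0,12.1,0,55],[0.2,0,12.1,0,55],[0.2,0,12.1,0,55],[0.2,0,12.1,0,55]]' 50; python3 st.py
python3 - <<'E'
from h import *
im=viewer.get_image("side"); cv2.imwrite("pics/side8.png",cv2.resize(im[200:400,150:400,::-1],None,fx=2.4,fy=2.4))
E
```

```text
clock: 29.0
ee_pos: [0.4074, 0.2409, 0.0651]
eef_rot: [0.426, 0.422, 0.765, -0.234]
wrist_force: [-3.7, 0.4, 6.6]
gripper_width: 0.0619
grip_force: 49.8
[0.407 0.241 0.065] q [ 0.932  0.405 -0.163  1.529 -0.916  2.203] tilt 58.2 az -57.7
tool x [-0.28   0.446 -0.85 ] y [0.846 0.534 0.001] z [ 0.454 -0.718 -0.527]
```

View pics/side8.png

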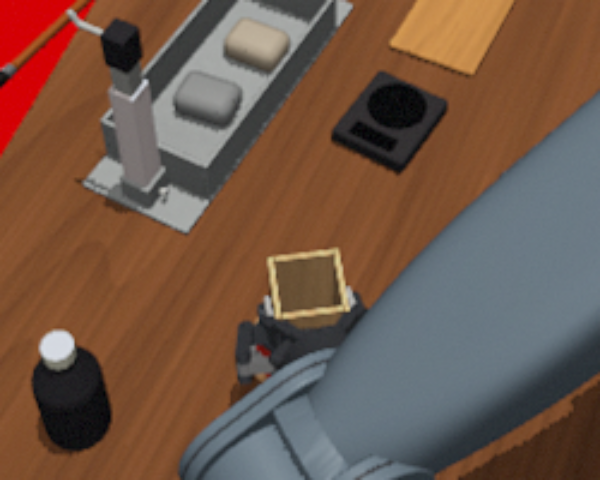

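```bash
python3 -m inch '[[-2,0,-1.2,0,55],[-5,0,-3.1,0,55],[-9,0,-5.6,0,55],[-13,0,-8.1,0,55],[-17,0,-10.5,0,55],[-21,0,-13,0,55],[-23.4,0,-14.5,0,55],[-25,0.3,-11.5,0,55],[-27.5,0.9,-7.5,0,55],[-30,1.5,-3.5,0,55],[-32.5,2.1,0.5,0,55],[-35,2.7,4.5,0,55],[-37.5,3.2,8.5,0,55],[-40,3.6,12.5,0,55],[-42.1,3.9,15.6,0,55],[-42.1,3.9,15.6,0,55],[-42.1,3.9,15.6,0,55]]'; python3 st.py
```

```text
clock: 30.75
ee_pos: [0.6282, -0.0402, 0.337]
eef_rot: [0.424, 0.423, 0.766, -0.235]
wrist_force: [-0.3, 0.9, -3.1]
gripper_width: 0.0615
grip_force: 49.3
[ 0.628 -0.04   0.337] q [ 0.237 -0.102 -0.157  1.047 -0.935  1.007] tilt 58.0 az -58.0
tool x [-0.283  0.448 -0.848] y [ 0.847  0.531 -0.002] z [ 0.45  -0.719 -0.53 ]
```

```bash
python3 -m inch '[[0,0,0,-8,55],[0,0,0,-16,55],[0,0,0,-24,55],[0,0,0,-32,55],[0,0,0,-40,55],[0,0,0,-48,55],[0,0,0,-56,55],[0,0,0,-64,55],[2,0,1.2,-72,55],[4.5,0,2.8,-80,55],[8,0,5,-86,55],[12,0,7.5,-90,55],[15.5,0,9.7,-90,55],[17.5,0,11,-90,55],[18.8,0,11.8,-90,55],[18.8,0,11.8,-90,55],[18.8,0,11.8,-90,55]]'; python3 st.py
python3 - <<'E'
from h import *
im=viewer.get_image("scene"); cv2.imwrite("pics/scene9.png",cv2.resize(im[120:320,150:450,::-1],None,fx=2.4,fy=2.4))
E
```

```text
clock: 32.45
ee_pos: [0.6293, -0.039, 0.1164]
eef_rot: [0.135, -0.243, 0.84, -0.467]
wrist_force: [0.6, 1.2, -1.2]
gripper_width: 0.0613
grip_force: 49.5
[ 0.629 -0.039  0.116] q [ 0.239  0.038 -0.475  0.584 -0.936 -0.567] tilt 58.1 az -57.7
tool x [-0.846 -0.534  0.   ] y [-0.282  0.446 -0.849] z [ 0.453 -0.718 -0.528]
```

View pics/scene9.png

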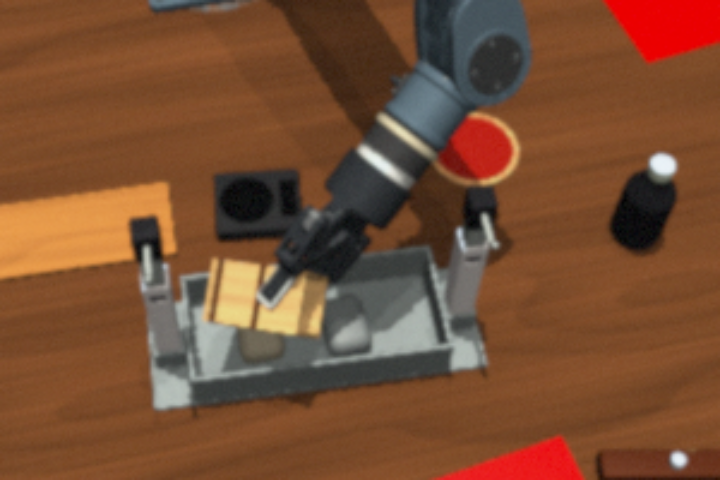

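```bash
python3 -m inch '[[0,0,0,-5,55],[0,0,0,-10,55],[0,0,0,-14,55],[0,0,0,-18,55],[0,0,0,-22,55],[0,0,0,-26,55],[0,0,0,-30,55],[0,0,0,-34,55],[0,0,0,-39,55],[0,0,0,-44,55],[0,0,0,-50,55],[0,0,0,-56,55],[0,0,0,-62,55],[0,0,0,-68,55],[0,0,0,-74,55],[0,0,0,-80,55],[0,0,0,-84,55],[0,0,0,-84,55],[0,0,0,-84,55],[0,0,0,-84,55]]'
python3 - <<'E'
from h import *
im=viewer.get_image("scene"); im2=viewer.get_image("side");cv2.imwrite("pics/pour10.png",np.hstack([cv2.resize(im[170:310,200:365,::-1],None,fx=2.4,fy=2.4),cv2.resize(im2[160:300,160:325,::-1],None,fx=2.4,fy=2.4)]))
E
```

```text
clock: 34.5
ee_pos: [0.6301, -0.0401, 0.118]
eef_rot: [0.211, 0.741, -0.463, 0.438]
wrist_force: [0.6, -0.6, -1.5]
gripper_width: 0.0619
grip_force: 49.2
```

View pics/pour10.png

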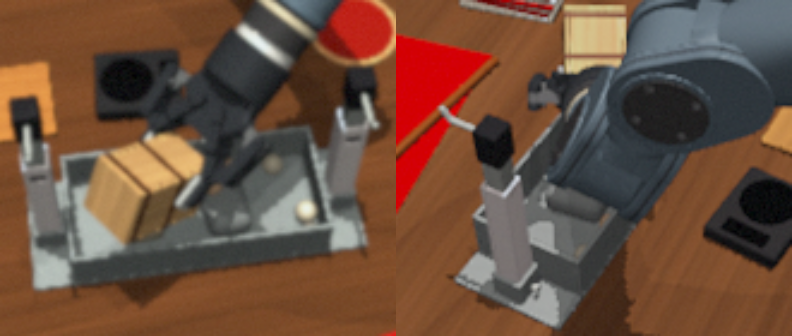

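```bash
python3 -m inch '[[0,0,1,-8,55],[0,0,-0.5,-4,55],[0,0,1,-10,55],[0,0,-0.5,-4,55],[0,0,1,-10,55],[0,0,-0.5,0,55],[0,0,0,0,55],[0,0,0,0,55],[3,0,-2,0,55],[7,0,-4.5,0,55],[12,0,-7.5,0,55],[16,0,-10,0,55],[18.8,0,-11.8,0,55],[18.8,0,-11.8,0,55]]'; python3 st.py
python3 - <<'E'
from h import *
im=viewer.get_image("scene"); im2=viewer.get_image("side");cv2.imwrite("pics/pour11.png",np.hstack([cv2.resize(im[170:310,200:365,::-1],None,fx=2.4,fy=2.4),cv2.resize(im2[160:300,160:325,::-1],None,fx=2.4,fy=2.4)]))
E
```

```text
clock: 36.0
ee_pos: [0.6141, -0.05, 0.3489]
eef_rot: [0.208, 0.738, -0.464, 0.443]
wrist_force: [-0.1, -0.5, -0.3]
gripper_width: 0.0617
grip_force: 49.3
[ 0.614 -0.05   0.349] q [ 0.226 -0.162 -0.196  1.033 -0.934 -2.05 ] tilt 58.6 az -57.4
tool x [ 0.176 -0.501  0.847] y [-0.87  -0.482 -0.104] z [ 0.46  -0.719 -0.521]
```

View pics/pour11.png

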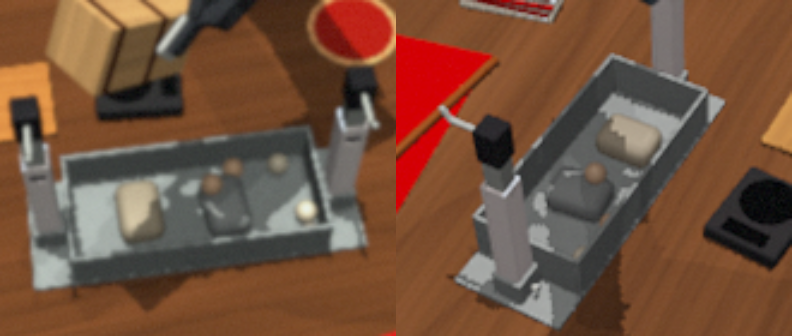

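```bash
python3 -m inch '[[0,0,0,8.5,55],[0,0,0,17,55],[0,0,0,25.5,55],[0,0,0,34,55],[0,0,0,42.5,55],[0,0,0,51,55],[0,0,0,59.5,55],[0,0,0,68,55],[0,0,0,76.5,55],[0,0,0,85,55],[0,0,0,93.5,55],[0,0,0,102,55],[0,0,0,110.5,55],[0,0,0,119,55],[0,0,0,127.5,55],[0,0,0,136,55],[0,0,0,144.5,55],[0,0,0,153,55],[0,0,0,161.5,55],[0,0,0,170,55]]'; python3 -m inch '[[0,0,0,4,55],[0,0,0,4,55],[0,0,0,4,55]]'; python3 st.py
python3 - <<'E'
from h import *
im=viewer.get_image("scene"); im2=viewer.get_image("side");im3=viewer.get_image("wrist")
cv2.imwrite("pics/pour12.png",np.hstack([cv2.resize(im[150:310,200:365,::-1],None,fx=2,fy=2),cv2.resize(im2[120:280,160:325,::-1],None,fx=2,fy=2)]))
cv2.imwrite("pics/w12.png",im3[:,:,::-1])
E
```

```text
clock: 38.1
ee_pos: [0.6111, -0.0498, 0.3335]
eef_rot: [0.415, 0.397, 0.779, -0.25]
wrist_force: [0.0, 0.2, -1.8]
gripper_width: 0.0613
grip_force: 49.3
clock: 38.4
ee_pos: [0.6113, -0.0498, 0.335]
eef_rot: [0.424, 0.421, 0.766, -0.236]
wrist_force: [0.0, 0.5, -1.5]
gripper_width: 0.0613
grip_force: 49.3
[ 0.611 -0.05   0.335] q [ 0.227 -0.156 -0.211  1.034 -0.931  0.987] tilt 58.0 az -58.0
tool x [-0.286  0.445 -0.848] y [ 0.846  0.533 -0.005] z [ 0.45  -0.719 -0.529]
```

View pics/pour12.png

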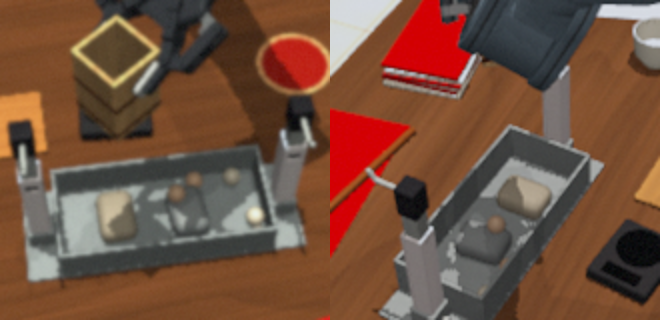

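Run:
```python
from h import *
np.set_printoptions(precision=3,suppress=True)
F=[]
for i in range(40): viewer.get_image("wrist"); F.append(robot.get_state()['wrist_force'])
F=np.array(F); print(F.mean(0),F.std(0)/6.3)
for c in("scene","side","wrist"):
    m=viewer.camera_model(c); viewer.get_image(c)
    for d in silhouettes("pebble0_center",c):
        u=cen(d['mask']); print(c,round(d['score'],2),np.array(u),d['mask'].sum(),onz(m,*u,.017))
```

```text
[ 0.16   0.072 -0.995] [0.082 0.078 0.085]
```

```bash
python3 -m inch '[[2.3,-0.2,-3.7,0,55],[4.7,-0.4,-7.5,0,55],[7,-0.7,-11.3,0,55],[9.4,-0.9,-15,0,55],[11.7,-1.1,-18.8,0,55],[14.1,-1.3,-22.6,0,55],[16.5,-1.5,-26.4,0,55],[18.8,-1.7,-30.1,0,55],[22,-1.7,-28,0,55],[26,-1.7,-25.5,0,55],[30,-1.7,-23,0,55],[34,-1.7,-20.5,0,55],[37,-1.6,-18.7,0,55],[39.5,-1.6,-17.1,0,55],[39.5,-1.6,-17.1,0,55],[39.5,-1.6,-17.1,0,55]]'; python3 st.py
```

```text
clock: 42.45
ee_pos: [0.4105, 0.2415, 0.093]
eef_rot: [0.426, 0.422, 0.765, -0.235]
wrist_force: [-0.6, -0.3, -0.1]
gripper_width: 0.0617
grip_force: 49.3
[0.41  0.241 0.093] q [ 0.927  0.375 -0.138  1.58  -0.917  2.199] tilt 58.2 az -57.8
tool x [-0.28   0.446 -0.85 ] y [0.846 0.533 0.   ] z [ 0.453 -0.719 -0.527]
```

```bash
python3 -m inch '[[1,-0.1,0.5,0,55],[1.7,-0.2,0.9,0,55],[2.1,-0.2,1.1,0,55],[2.35,-0.2,1.3,0,55],[2.35,-0.2,1.3,0,55],[2.35,-0.2,1.3,0,55]]'; python3 -m inch '[[0,0,0,0,80],[0,0,0,0,100],[0,0,0,0,100],[0,0,0,0,100],[0,0,0,0,100],[0,0,-2,0,100],[0,0,-5,0,100],[0,0,-9,0,100],[0,0,-13,0,100],[-3,0,-17,0,100],[-7,0,-20,0,100],[-11,0,-22,0,100],[-11,0,-22,0,100]]'; python3 st.py
python3 - <<'E'
from h import *
np.set_printoptions(precision=3,suppress=True)
for c in("scene","side"):
    m=viewer.camera_model(c); viewer.get_image(c)
    for n in ("cup_center","cup_mat"):
        for d in silhouettes(n,c)[:1]: print(c,n,d['score'],np.array(d['box']),onz(m,*cen(d['mask']),.05))
E
```

```text
clock: 43.05
ee_pos: [0.4079, 0.2416, 0.0659]
eef_rot: [0.425, 0.423, 0.765, -0.235]
wrist_force: [0.5, -0.2, -1.9]
gripper_width: 0.0615
grip_force: 49.3
clock: 44.35
ee_pos: [0.3402, 0.352, 0.2824]
eef_rot: [0.426, 0.425, 0.765, -0.23]
wrist_force: [-0.3, -0.3, 0.6]
gripper_width: 0.0854
grip_force: 0.0
[0.34  0.352 0.282] q [ 1.133  0.472  0.36   2.164 -0.798  2.454] tilt 57.9 az -57.3
tool x [-0.276  0.454 -0.847] y [0.846 0.534 0.011] z [ 0.457 -0.713 -0.532]
scene cup_mat 0.86 [345.7 185.7  40.2  23.7] [0.458 0.228 0.05 ]
side cup_center 0.92 [278.  322.1  32.3  33.1] [0.411 0.229 0.05 ]
side cup_mat 0.58 [298.3 331.4   6.4   9.2] [0.362 0.238 0.05 ]
```

```bash
python3 -m inch '[[1.6,3.3,-4,0,100],[3.2,6.6,-8,0,100],[5,10,-12,0,100],[7,13,-15,0,100],[9,16,-18,0,100],[11,18,-21,0,100],[13,20,-24,0,100]]'; python3 st.py; python3 -m inch '[[4.5,5.3,-7.1,0,100],[9,10.6,-14.2,0,100]]' >/dev/null;  python3 -m inch '[[4.5,5.3,-7.1,0,100],[9,10.6,-14.2,0,100]]' >/dev/null; python3 st.py
```

```text
clock: 45.35
ee_pos: [0.3696, 0.511, 0.2203]
eef_rot: [0.422, 0.416, 0.778, -0.21]
wrist_force: [0.4, -0.8, -0.1]
gripper_width: 0.0852
grip_force: 0.0
[0.37  0.511 0.22 ] q [ 1.191  0.982  1.024  2.293 -0.774  2.458] tilt 56.2 az -54.5
tool x [-0.299  0.47  -0.831] y [0.824 0.567 0.024] z [ 0.482 -0.677 -0.556]
[0.355 0.583 0.177] q [ 1.248  1.182  1.313  2.293 -0.768  2.43 ] tilt 53.3 az -48.5
tool x [-0.326  0.505 -0.799] y [0.781 0.62  0.072] z [ 0.532 -0.601 -0.597]
```

```bash
python3 -m inch '[[-2.8,-2.6,-5,0,100],[-5.5,-5.1,-10,0,100],[-8.3,-7.7,-15,0,100],[-11.1,-10.3,-20,0,100],[-11.1,-10.3,-20,0,100],[-11.1,-10.3,-20,0,100]]' >/dev/null; python3 st.py; python3 -m inch '[[5,6.2,-3,0,100],[10,12.4,-6,0,100]]' >/dev/null;  python3 -m inch '[[5,6.2,-3,0,100],[10,12.4,-6,0,100]]' >/dev/null;  python3 -m inch '[[5,6.2,-3,0,100],[10,12.4,-6,0,100]]' >/dev/null; python3 st.py
python3 - <<'E'
from h import *
m=viewer.camera_model("scene"); print(onz(m,455,150,.1),onz(m,500,200,0.),onz(m,560,185,0))
E
```

```text
[0.239 0.519 0.3  ] q [ 1.381  0.736  0.847  2.294 -0.702  2.527] tilt 51.3 az -45.0
tool x [-0.347  0.529 -0.774] y [0.758 0.644 0.1  ] z [ 0.552 -0.552 -0.625]
[0.274 0.641 0.196] q [ 1.377  1.194  1.415  2.292 -0.741  2.446] tilt 49.7 az -38.7
tool x [-0.374  0.548 -0.748] y [0.712 0.687 0.148] z [ 0.595 -0.477 -0.647]
[0.43039117 0.54440747 0.1       ] [0.55711918 0.65810779 0.        ] [0.54633415 0.85296346 0.        ]
```

```bash
python3 -m inch '[[-0.5,-2.3,-3.9,0,100],[-1,-4.6,-7.7,0,100],[-1.5,-7,-11.6,0,100],[-1.9,-9.2,-15.4,0,100],[-2.4,-11.5,-19.3,0,100],[-2.9,-13.8,-23.1,0,100],[-3.3,-16.1,-27,0,100],[-3.8,-18.4,-30.8,0,100],[-3.8,-18.4,-30.8,0,100],[-3.8,-18.4,-30.8,0,100]]' >/dev/null; python3 st.py; python3 -m inch '[[5,6.5,-3,0,100],[10,13,-6,0,100],[15,19,-9,0,100]]' >/dev/null; python3 st.py; python3 -m inch '[[5,6.5,-6,0,100],[10,13,-12,0,100]]' >/dev/null;  python3 -m inch '[[5,6.5,-6,0,100],[10,13,-12,0,100]]' >/dev/null; python3 st.py
```

```text
[0.158 0.668 0.197] q [ 1.526  1.175  1.418  2.294 -0.667  2.537] tilt 45.8 az -32.9
tool x [-0.42   0.588 -0.692] y [0.679 0.709 0.19 ] z [ 0.602 -0.39  -0.697]
[0.152 0.671 0.196] q [ 1.539  1.178  1.419  2.294 -0.676  2.549] tilt 46.3 az -31.9
tool x [-0.417  0.586 -0.695] y [0.67  0.715 0.201] z [ 0.614 -0.382 -0.691]
[0.124 0.678 0.211] q [ 1.583  1.159  1.419  2.294 -0.685  2.568] tilt 46.2 az -27.9
tool x [-0.428  0.592 -0.683] y [0.641 0.731 0.233] z [ 0.637 -0.338 -0.693]
```

```bash
python3 -m inch '[[5,6.5,-6,0,100],[10,13,-12,0,100]]' >/dev/null;  python3 -m inch '[[5,6.5,-6,0,100],[10,13,-12,0,100]]' >/dev/null; python3 -m inch '[[5,6.5,-6,0,100],[10,13,-12,0,100]]' >/dev/null;  python3 -m inch '[[5,6.5,-6,0,100],[10,13,-12,0,100]]' >/dev/null; python3 st.py;  python3 -m inch '[[5,6.5,-3,0,100],[10,13,-6,0,100]]' >/dev/null;  python3 -m inch '[[5,6.5,-3,0,100],[10,13,-6,0,100]]' >/dev/null; python3 -m inch '[[5,6.5,-3,0,100],[10,13,-6,0,100]]' >/dev/null;  python3 -m inch '[[5,6.5,-3,0,100],[10,13,-6,0,100]]' ; python3 st.py
```

```text
[0.073 0.689 0.241] q [ 1.666  1.121  1.419  2.294 -0.709  2.601] tilt 46.2 az -20.2
tool x [-0.451  0.602 -0.659] y [0.581 0.758 0.295] z [ 0.678 -0.25  -0.692]
clock: 50.25
ee_pos: [0.0574, 0.6971, 0.2445]
eef_rot: [0.411, 0.334, 0.847, 0.038]
wrist_force: [-0.1, -0.1, -0.3]
gripper_width: 0.0852
grip_force: 0.0
[0.057 0.697 0.245] q [ 1.705  1.129  1.419  2.294 -0.758  2.631] tilt 48.8 az -16.3
tool x [-0.438  0.598 -0.671] y [0.536 0.773 0.339] z [ 0.722 -0.211 -0.659]
```

```bash
python3 -m inch '[[5,6.5,-7,0,100],[10,13,-14,0,100]]' >/dev/null;  python3 -m inch '[[5,6.5,-7,0,100],[10,13,-14,0,100]]' >/dev/null; python3 -m inch '[[5,6.5,-7,0,100],[10,13,-14,0,100]]' >/dev/null;  python3 -m inch '[[5,6.5,-7,0,100],[10,13,-14,0,100]]' >/dev/null; python3 st.py;  python3 -m inch '[[5,6.5,-7,0,100],[10,13,-14,0,100]]' >/dev/null;  python3 -m inch '[[5,6.5,-7,0,100],[10,13,-14,0,100]]' ; python3 st.py
```

```text
[-0.009  0.7    0.286] q [ 1.807  1.076  1.419  2.294 -0.781  2.662] tilt 48.8 az -7.0
tool x [-0.483  0.607 -0.631] y [0.458 0.789 0.409] z [ 0.746 -0.092 -0.659]
clock: 51.45
ee_pos: [-0.0411, 0.6994, 0.3068]
eef_rot: [0.397, 0.299, 0.86, 0.12]
wrist_force: [-0.3, -0.7, 0.8]
gripper_width: 0.0855
grip_force: 0.0
[-0.041  0.699  0.307] q [ 1.857  1.05   1.419  2.294 -0.796  2.677] tilt 49.0 az -2.3
tool x [-0.506  0.609 -0.61 ] y [0.419 0.792 0.444] z [ 0.754 -0.031 -0.656]
```

```bash
python3 -m inch '[[-3.5,-1,2.5,-2,100],[-6.9,-2,5.1,-4,100],[-10.4,-3,7.6,-6,100],[-13.8,-4,10.2,-8,100],[-17.3,-5,12.7,-10,100],[-20.7,-6,15.2,-12,100],[-24.2,-7,17.8,-14,100],[-27.6,-8,20.3,-16,100],[-31.1,-9,22.9,-18,100],[-34.6,-10,25.4,-20,100],[-38,-11,27.9,-22,100],[-41.5,-12,30.5,-24,100],[-44.9,-13,33,-26,100],[-48.4,-14,35.6,-28,100],[-51.8,-15,38.1,-30,100],[-55.3,-16,40.6,-32,100],[-58.7,-17,43.2,-34,100],[-62.2,-18,45.7,-36,100],[-62.2,-18,45.7,-36,100],[-62.2,-18,45.7,-36,100]]'; python3 st.py;  python3 - <<'E'
from h import *
np.set_printoptions(precision=3,suppress=True)
m=viewer.camera_model("wrist"); im=viewer.get_image("wrist")
im2=viewer.get_image("scene"); cv2.imwrite("pics/f13.png",np.hstack([cv2.resize(im2[130:310,190:380,::-1],None,fx=2.1,fy=2.1),cv2.resize(im[:,:,::-1],(399,378))]))
import cv2
for n in("cap_left","cap_right"):
    r=[]
    for c in("scene","side"):
        m=viewer.camera_model(c); 
        if c=="side": viewer.get_image(c)
        d=silhouettes(n,c)
        if d: u=cen(d[0]['mask']); print(n,c,d[0]['score'],np.array(u)); r.append(ray(m,*u))
    if len(r)==2: print(tri(r))
E
```

```text
clock: 53.45
ee_pos: [0.5435, 0.1611, 0.3062]
eef_rot: [0.414, 0.021, 0.91, -0.01]
wrist_force: [-0.2, -0.1, 0.1]
gripper_width: 0.0853
grip_force: 0.0
[0.544 0.161 0.306] q [ 0.321 -0.664 -0.588  0.827 -0.275  0.247] tilt 48.9 az -2.7
tool x [-0.656  0.03  -0.754] y [ 0.046  0.999 -0.001] z [ 0.753 -0.036 -0.657]
cap_left scene 0.87 [349.157 209.085]
cap_left side 0.88 [199.591 221.318]
(array([0.622, 0.164, 0.209]), [np.float64(0.0003654959524008816), np.float64(0.00036549595240097533)])
cap_right scene 0.72 [211.409 223.443]
cap_right side 0.69 [272.549 138.152]
(array([ 0.595, -0.146,  0.215]), [np.float64(0.0001976542398506701), np.float64(0.00019765423985073185)])
```

View pics/f13.png

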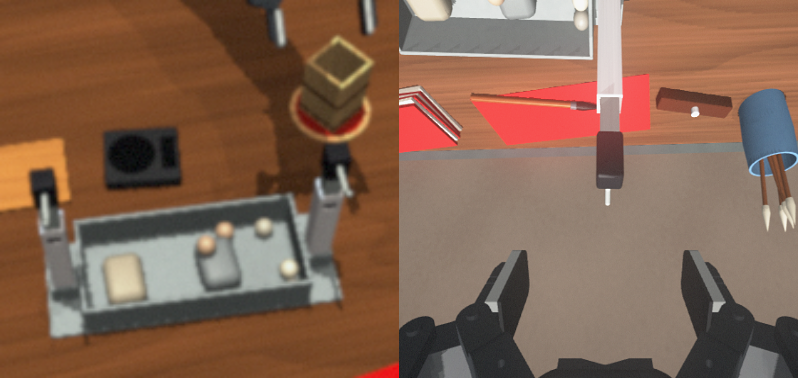

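Run:
```python
from h import *
np.set_printoptions(precision=3,suppress=True)
def st(p): d=p[:2]-[.608,.006]; c,s=np.cos(-.077),np.sin(-.077); return np.array([c*d[0]+s*d[1],-s*d[0]+c*d[1]])
m=viewer.camera_model("scene")
for u,v,z in((287.6,245.7,.045),(296.7,239,.045),(296.7,239,.017),(315,238,.017),(327.6,257.6,.017)): print('scene',st(onz(m,u,v,z)))
m=viewer.camera_model("wrist")
for u,v in((254,5.6),(257,22)): print('wrist',st(onz(m,u,v,.017)))
for c in("wrist","scene","side"):
    viewer.get_image(c)
    for n in("pebble1_center","pebble3_center","pebble4_center"):
        d=silhouettes(n,c); print(c,n,[(round(x['score'],2),np.round(x['box'],0).tolist()) for x in d])
```

```text
scene [-0.015  0.023]
scene [-0.031  0.049]
scene [-0.047  0.053]
scene [-0.043  0.102]
scene [0.018 0.123]
wrist [0.027 0.122]
wrist [0.046 0.124]
wrist pebble1_center [(0.49, [249.0, 6.0, 21.0, 13.0])]
wrist pebble3_center []
wrist pebble4_center []
scene pebble1_center []
scene pebble3_center [(0.57, [298.0, 238.0, 7.0, 7.0])]
scene pebble4_center [(0.36, [419.0, 202.0, 29.0, 40.0])]
side pebble1_center []
side pebble3_center [(0.29, [265.0, 137.0, 33.0, 39.0])]
side pebble4_center []
```

```bash
python3 -m inch '[[2,0.2,0,0,100],[3.3,0.3,2,0,100],[3.3,0.3,6,0,100],[3.3,0.3,10,0,100],[3.3,0.3,13,0,100],[3.3,0.3,14.5,0,100],[3.3,0.3,14.9,0,100],[3.3,0.3,14.9,0,100],[3.3,0.3,14.9,0,60],[3.3,0.3,14.9,0,10],[3.3,0.3,14.9,0,10],[3.3,0.3,14.9,0,10],[3.3,0.3,14.9,0,10],[3.3,0.3,14.9,0,10],[3.3,0.3,14.9,0,10],[3.3,0.3,14.9,0,10],[3.3,0.3,14.9,0,10],[3.3,0.3,14.9,0,10]]' 30; python3 st.py
```

```text
clock: 56.25
ee_pos: [0.6343, 0.161, 0.184]
eef_rot: [0.415, 0.02, 0.91, -0.01]
wrist_force: [-4.5, -3.2, 2.2]
gripper_width: 0.0254
grip_force: 31.3
[0.634 0.161 0.184] q [ 0.254 -0.392 -0.668  0.462 -0.225  0.198] tilt 49.0 az -2.7
tool x [-0.656  0.028 -0.755] y [ 0.045  0.999 -0.002] z [ 0.754 -0.035 -0.656]
```

```bash
python3 -m inch '[[-0.4,0,-0.3,0,10],[-1.1,0,-1,0,10],[-1.9,0,-1.6,0,10],[-2.6,0,-2.3,0,10],[-3.4,0,-3,0,10],[-4.2,0,-3.6,0,10],[-4.9,0,-4.3,0,10],[-5.7,0,-4.9,0,10],[-6.4,0,-5.6,0,10],[-7,0,-6.1,0,10],[-7.2,0,-6.2,0,10],[-7.2,0,-6.2,0,10]]' 40;  python3 st.py; python3 -m inch '[[-0.08,0,-0.07,0,10],[-0.15,0,-0.13,0,10],[-0.23,0,-0.2,0,10],[-0.3,0,-0.26,0,10],[-0.3,0,-0.26,0,10]]'
```

```text
clock: 57.45
ee_pos: [0.6334, 0.1622, 0.2746]
eef_rot: [0.411, 0.019, 0.911, -0.009]
wrist_force: [0.1, -2.9, -18.6]
gripper_width: 0.0257
grip_force: 50.4
[0.633 0.162 0.275] q [ 0.255 -0.426 -0.506  0.665 -0.222  0.198] tilt 48.6 az -2.5
tool x [-0.661  0.026 -0.75 ] y [ 0.042  0.999 -0.002] z [ 0.749 -0.032 -0.661]
clock: 57.95
ee_pos: [0.6349, 0.1618, 0.2832]
eef_rot: [0.415, 0.019, 0.91, -0.01]
wrist_force: [-0.2, -3.8, -19.8]
gripper_width: 0.0257
grip_force: 61.9
```

Run:
```python
from h import *
np.set_printoptions(precision=3,suppress=True)
for c in("scene","side"): viewer.get_image(c)
ms={c:viewer.camera_model(c) for c in("scene","side")}
for n in("cap_right","stand"):
    for c in ms:
        d=silhouettes(n,c)
        if d: print(n,c,round(d[0]['score'],2),np.array(cen(d[0]['mask'])),np.array(d[0]['box']))
# red button near left mast: project hole location for level stand
R=np.array([[np.cos(-.077),-np.sin(-.077)],[np.sin(-.077),np.cos(-.077)]])
for nm,p in(("hole",(.016,.155,.145)),("tubetop",(0,.155,.165)),("base",(0.06,.17,0)),("capup",(0,.155,.29))):
    w=np.r_[R@p[:2]+[.608,.006],p[2]]
    print(nm,[proj(ms[c],w) for c in ms])
for c in ms:
    im=viewer.get_image(c).astype(int); w=np.r_[R@[.016,.155]+[.608,.006],.145]; u,v=proj(ms[c],w).astype(int)
    sub=im[v-25:v+25,u-20:u+20]; red=(sub[...,0]>110)&(sub[...,1]<70)&(sub[...,2]<70); print(c,red.sum(),[tuple(a) for a in (np.argwhere(red)[:12]+[v-25,u-20]).tolist()])
```

```text
cap_right scene 0.71 [214.009 223.601] [213.1 226.9  15.3  26.3]
cap_right side 0.69 [264.775 128.838] [262.6 128.8  24.5  18.5]
stand side 0.7 [229.082 234.467] [233.8 210.2 120.5 176.2]
hole [array([345.837, 229.473]), array([198.453, 237.688])]
tubetop [array([345.374, 219.236]), array([203.479, 234.286])]
base [array([348.374, 272.673]), array([186.843, 274.636])]
capup [array([352.637, 187.547]), array([196.621, 192.907])]
scene 23 [(211, 325), (212, 326), (213, 326), (214, 326), (214, 361), (214, 362), (214, 363), (215, 325), (215, 326), (215, 362), (220, 361), (220, 364)]
side 41 [(212, 178), (212, 179), (212, 180), (212, 181), (212, 182), (213, 178), (213, 179), (213, 180), (213, 181), (214, 178), (214, 179), (214, 180)]
```

Run:
```python
from h import *
np.set_printoptions(precision=2,suppress=True)
s=robot.get_state(); print(s['wrist_force'],s['ft_torque'],s['ee_pos'],s['gripper_width'],s['grip_force'])
def tm(a,b,u,v,h=9,S=16):
    t=a[v-h:v+h+1,u-h:u+h+1]; r=b[v-h-S:v+h+S+1,u-h-S:u+h+S+1]; q=cv2.matchTemplate(r,t,cv2.TM_CCOEFF_NORMED); _,mx,_,l=cv2.minMaxLoc(q); return l[0]-S,l[1]-S,round(mx,2)
a=cv2.imread("pics/scene7.png"); b=viewer.get_image("scene")[:,:,::-1].copy(); cv2.imwrite("pics/now_scene.png",b)
for n,u,v in(("capR",211,222),("tubeR",216,255),("plateR",222,283),("tubR far corner",231,277),("tub L far",338,268),("plateL",350,272),("tubeL",344,245),("capL",349,207),("ink",257,205)): print(n,tm(a,b,u,v))
a=cv2.imread("pics/side0.png"); b=viewer.get_image("side")[:,:,::-1].copy(); cv2.imwrite("pics/now_side.png",b)
for n,u,v in(("capR",272,135),("tubeR",275,175),("plateL",200,283),("tub corner L",222,262),("tubeL",205,255),("ink",312,249)): print(n,tm(a,b,u,v))
```

```text
[  0.15  -3.44 -18.67] [ 0.78  3.64 -0.36] [0.63 0.16 0.28] 0.025820621279925363 61.58730377443135
capR (2, 0, 0.94)
tubeR (8, 2, 0.85)
plateR (9, 0, 0.83)
tubR far corner (8, -1, 0.87)
tub L far (8, -5, 0.89)
plateL (12, -5, 0.86)
tubeL (8, -5, 0.73)
capL (-6, 0, 0.57)
ink (0, 0, 0.96)
capR (-2, 0, 0.55)
tubeR (0, 14, 0.42)
plateL (-9, -1, 0.82)
tub corner L (-5, -2, 0.82)
tubeL (-5, -1, 0.77)
ink (0, 0, 0.94)
```

```bash
python3 -m inch '[[0.3,0,0.26,0,10],[0.6,0,0.52,0,10],[0.9,0,0.79,0,10],[0.9,0,0.79,0,10],[0.9,0,0.79,0,10]]'; python3 -m inch '[[0.15,0,0.13,0,10],[0.3,0,0.26,0,10],[0.3,0,0.26,0,10],[0.3,0,0.26,0,10]]';  python3 -m inch '[[0.15,0,0.13,0,10],[0.3,0,0.26,0,10],[0.3,0,0.26,0,10],[0.3,0,0.26,0,10]]'
```

```text
clock: 58.95
ee_pos: [0.6376, 0.1652, 0.2795]
eef_rot: [0.421, 0.018, 0.907, -0.006]
wrist_force: [-2.0, 6.3, -8.5]
gripper_width: 0.0253
grip_force: 57.7
clock: 59.35
ee_pos: [0.6384, 0.1662, 0.2784]
eef_rot: [0.423, 0.018, 0.906, -0.005]
wrist_force: [-3.2, 8.6, -5.9]
gripper_width: 0.0253
grip_force: 57.3
clock: 59.75
ee_pos: [0.6392, 0.1675, 0.277]
eef_rot: [0.424, 0.017, 0.905, -0.003]
wrist_force: [-3.7, 11.1, -2.9]
gripper_width: 0.0256
grip_force: 56.5
```

```bash
python3 -m inch '[[0,0,0,0,40],[0,0,0,0,100],[0,0,0,0,100],[0,0,0,0,100],[0,0,0,0,100],[0,0,-3,0,100],[0,0,-7,0,100],[0,0,-11,0,100],[0,0,-16,0,100],[0,0,-18,0,100],[0,0,-18,0,100]]'; python3 st.py
cat > chk.py <<'E'
from h import *
np.set_printoptions(precision=3,suppress=True)
def tm(a,b,u,v,h=9,S=24):
    t=a[v-h:v+h+1,u-h:u+h+1]; r=b[max(v-h-S,0):v+h+S+1,u-h-S:u+h+S+1]; q=cv2.matchTemplate(r,t,cv2.TM_CCOEFF_NORMED); _,mx,_,l=cv2.minMaxLoc(q); return l[0]-S,l[1]-S,round(mx,2)
ms={c:viewer.camera_model(c) for c in("scene","side")}
b={c:viewer.get_image(c)[:,:,::-1].copy() for c in ms}
a={"scene":cv2.imread("pics/scene7.png"),"side":cv2.imread("pics/side0.png")}
for n,u,v in(("capR",211,222),("tubeR",216,255),("plateR",222,283),("tubR far",231,277),("tubL far",338,268),("plateL",350,272)): print('scene',n,tm(a["scene"],b["scene"],u,v))
for n,u,v in(("capR",272,135),("tubeR",275,175),("plateL",200,283),("tub corner L",222,262),("tubeL",205,255)): print('side',n,tm(a["side"],b["side"],u,v))
for n in("cap_left","cap_right","cup_center","stone0_center","ink_bottle","tea_cup"):
    r=[]
    for c in ms:
        d=silhouettes(n,c)
        if d: u=cen(d[0]['mask']); r.append(ray(ms[c],*u)); print(n,c,round(d[0]['score'],2),np.array(u))
    if len(r)==2: print(n,*tri(r))
E
python3 chk.py
```

```text
clock: 60.85
ee_pos: [0.5, 0.1684, 0.3934]
eef_rot: [0.423, 0.02, 0.906, -0.007]
wrist_force: [0.7, 0.4, 0.8]
gripper_width: 0.0857
grip_force: 0.0
[0.5   0.168 0.393] q [ 0.387 -0.723 -0.451  1.016 -0.321  0.29 ] tilt 50.1 az -2.2
tool x [-0.641  0.031 -0.767] y [0.042 0.999 0.005] z [ 0.766 -0.029 -0.642]
scene capR (10, -1, 0.88)
scene tubeR (9, 0, 0.91)
scene plateR (9, 0, 0.97)
scene tubR far (9, 0, 0.97)
scene tubL far (9, -1, 0.98)
scene plateL (8, -1, 0.96)
side capR (-5, 5, 0.9)
side tubeR (5, -12, 0.34)
side plateL (-5, 7, 0.91)
side tub corner L (-5, 7, 0.92)
side tubeL (-6, 6, 0.96)
cap_left scene 0.75 [361.365 196.175]
cap_left side 0.87 [191.306 213.379]
cap_left [0.622 0.185 0.254] [np.float64(0.0004199175683211915), np.float64(0.0004199175683212648)]
cap_right scene 0.55 [221.088 222.138]
cap_right side 0.78 [265.421 136.721]
cap_right [ 0.605 -0.125  0.23 ] [np.float64(0.001195122552555431), np.float64(0.0011951225525555218)]
cup_center scene 0.76 [349.038 168.958]
cup_center side 0.94 [278.612 330.633]
cup_center [0.4   0.253 0.058] [np.float64(5.5477834968548916e-05), np.float64(5.547783496854879e-05)]
stone0_center scene 0.31 [301.511 254.107]
stone0_center side 0.63 [252.801 215.227]
stone0_center [0.61  0.028 0.078] [np.float64(0.0394864132826535), np.float64(0.03948641328265355)]
ink_bottle scene 0.88 [418.089 204.736]
ink_bottle side 0.78 [179.302 363.299]
ink_bottle [0.553 0.399 0.053] [np.float64(2.945349223671578e-05), np.float64(2.9453492236763327e-05)]
tea_cup scene 0.73 [113.108 265.026]
```

```bash
cat > fit.py <<'E'
from h import *
from scipy.optimize import minimize
import sys
np.set_printoptions(precision=4,suppress=True)
def box(cx,cy,z0,z1,sx,sy): return np.array([[cx+a*sx/2,cy+b*sy/2,z] for a in(-1,1) for b in(-1,1) for z in(z0,z1)])
ms={c:viewer.camera_model(c) for c in("scene","side")}
ims={c:viewer.get_image(c) for c in ms}
def ren(mm,bx,p,zz=0):
    c,s=np.cos(p[2]),np.sin(p[2]); a=np.zeros((420,560),np.uint8)
    for b in bx:
        q=np.array([proj(mm,[c*x[0]-s*x[1]+p[0],s*x[0]+c*x[1]+p[1],x[2]+zz]) for x in b]).astype(np.float32)
        cv2.fillConvexPoly(a,np.round(cv2.convexHull(q)*16).astype(np.int32),1,shift=4)
    return a>0
iou=lambda a,b:(a&b).sum()/max(1,(a|b).sum())
for side,sg in(("left",1),("right",-1)):
    M={}
    for c in ms:
        d=silhouettes("cap_"+side,c)
        if d: M[c]=d[0]['mask']
        for n in("mast_","button_"):
            e=silhouettes(n+side,c); print(n+side,c,[(round(x['score'],2),np.round(x['box'],1).tolist()) for x in e[:2]])
    bx=[box(0,0,-.02,.02,.026,.026),box(.0325,0,.003,.02,.039,.006)]
    f=lambda p:-sum(iou(ren(ms[c],bx,(p[0],p[1],-.077),p[2]),M[c]) for c in M)
    x0=np.array([.62 if sg>0 else .597,.026+sg*.155,.21]); best=min((minimize(f,x0+[0,0,dz],method="Nelder-Mead",options=dict(initial_simplex=x0+[0,0,dz]+np.array([[0,0,0],[.02,0,0],[0,.02,0],[0,0,.03]]))) for dz in(0,.03,.06)),key=lambda r:r.fun)
    print(side,best.x,-best.fun/len(M))
E
python3 fit.py
```

```text
mast_left scene [(0.91, [362.8, 198.1, 21.9, 44.9]), (0.7, [259.5, 261.9, 20.4, 27.4])]
button_left scene [(0.38, [258.3, 260.4, 23.4, 23.7])]
mast_left side [(0.56, [185.6, 214.9, 38.5, 58.9])]
button_left side []
left [0.6194 0.1842 0.2853] 0.48628648783928285
mast_right scene [(0.65, [219.1, 224.6, 16.0, 29.8])]
button_right scene [(0.3, [252.6, 251.3, 4.9, 8.5])]
mast_right side [(0.77, [267.4, 141.5, 15.9, 29.0])]
button_right side []
right [ 0.6013 -0.1235  0.2332] 0.4134366925064599
```

Run:
```python
from h import *
np.set_printoptions(precision=1,suppress=True)
ms={c:viewer.camera_model(c) for c in("scene","side")}
def box(cx,cy,z0,z1,sx,sy): return np.array([[cx+a*sx/2,cy+b*sy/2,z] for a in(-1,1) for b in(-1,1) for z in(z0,z1)])
for sg in(1,-1):
  for h in(0,.02,.04,.06,.08,.1):
    P=np.vstack([box(0,sg*.155,.165,.21+h,.02,.02),box(0,sg*.155,.17+h,.21+h,.026,.026),box(.0325,sg*.155,.193+h,.21+h,.039,.006)])
    c,s=np.cos(-.077),np.sin(-.077)
    o=[]
    for cam in ms:
        q=np.array([proj(ms[cam],[c*x[0]-s*x[1]+.608,s*x[0]+c*x[1]+.027,x[2]]) for x in P]); o.append(np.r_[(q.min(0)+q.max(0))/2,np.ptp(q,axis=0)])
    print(sg,h,*o)
# red pixels near the left/right holes on +x faces
im=viewer.get_image("scene").astype(int)
for sg in(1,-1):
    w=np.array([c*.016-s*sg*.155+.608,s*.016+c*sg*.155+.027,.145]); u,v=np.round(proj(ms["scene"],w)).astype(int); sub=im[v-7:v+8,u-6:u+7]
    print((u,v)); print((sub[...,0]-(sub[...,1]+sub[...,2])//2))
```

```text
1 0 [355.6 216.   16.1  28.9] [190.9 231.6  31.9  28.5]
1 0.02 [356.9 211.1  16.4  29.2] [189.6 228.3  32.3  35.1]
1 0.04 [357.7 206.5  17.7  30.4] [188.6 225.   33.1  41.8]
1 0.06 [358.4 203.8  19.2  35.8] [187.8 221.5  34.6  48.7]
1 0.08 [359.2 201.   20.8  41.4] [187.  218.   36.1  55.8]
1 0.1 [360.  198.1  22.4  47.2] [186.2 214.3  37.7  63.1]
-1 0 [220.6 232.7  14.2  30. ] [263.3 149.3  26.3  24.7]
-1 0.02 [219.7 228.   14.5  30.3] [263.1 146.   26.6  31.1]
-1 0.04 [219.  223.1  15.   30.7] [262.8 142.7  26.9  37.8]
-1 0.06 [218.4 220.2  16.1  35.6] [262.6 139.3  27.3  44.6]
-1 0.08 [217.9 217.5  17.2  41. ] [262.4 135.8  27.6  51.5]
-1 0.1 [217.3 214.7  18.3  46.6] [262.1 132.3  27.9  58.7]
(np.int64(354), np.int64(228))
[[ 18   6   0 -10 -11  -7   0   0   3   3   3   4   4]
 [ 14   5   1  -6 -11 -10   0   5   5   6   5   4   4]
 [ 13   5   4  -1  -8  -6   1   4   6   8   7   5   6]
 [  8   4   6   1   1   1   4   6   7   7   7   6   6]
 [  8   4   3   2   5   6  10  17  23  26  16   7   6]
 [  7   3   5   5   5  13  38  63  78  76  43  11   8]
 [  8   4   4   7   5  18  64 101
[... 424 characters left out ...]
   5   6   3   4   5   5  17  44  67]]
(np.int64(223), np.int64(244))
[[42 16  0 -1 -4 -2  1  2  0  2  3  5 12]
 [48 22 -2 -6 -1  3  3  4  6  5  5  8 11]
 [52 22 -1 -8  0  5  6  6  8  7  7  8  9]
 [53 25  1 -4  1  6  5  7  7  7  6  6  9]
 [57 34  9  4  5  5  4  6  5  7  6  8  5]
 [60 45 19  9  5  4  5  6  6  4  7  5  4]
 [59 51 26 10  4  3  2  3  2  2  3  2  4]
 [61 53 32 11  7  4  3  4  5  3  3  4  5]
 [64 58 40 16  7  6  4  7  5  6  6  7  8]
 [67 59 35 14  5  5  7  6  6  5  5  5  5]
 [67 53 26 12  6  6  5  5  5  7  7  7  7]
 [67 49 24 10  3  6  6  5  7  8  5  6  6]
 [66 49 25 11  4  5  6  6  6  6  7  8  6]
 [62 52 28  7  5  5  7  6  6  4  5  6  7]
 [63 53 28  5  2  5  6  5  6  6  7  7  6]]
```

```bash
python3 -m inch '[[0,-4,0,0,100],[1,-9,1,0,100],[2.5,-14,2,0,100],[4,-19,4,0,100],[5.5,-24,5.5,0,100],[7.4,-29,7.1,0,100],[7.4,-29,7.1,0,100],[7.4,-29,7.1,0,100]]'; python3 st.py
python3 - <<'E'
from h import *
np.set_printoptions(precision=3,suppress=True)
m=viewer.camera_model("wrist"); viewer.get_image("wrist")
for n in("cap_right","mast_right"):
    for d in silhouettes(n,"wrist")[:2]: print(n,d['score'],np.array(d['box']),cen(d['mask']),[onz(m,*cen(d['mask']),z) for z in(.2,.22)])
print(proj(m,[.596,-.1265,.22]),proj(m,[.596,-.1265,.165]))
E
```

```text
clock: 63.1
ee_pos: [0.4904, -0.1255, 0.2754]
eef_rot: [0.412, 0.023, 0.911, -0.01]
wrist_force: [0.0, 0.4, -0.6]
gripper_width: 0.0852
grip_force: 0.0
[ 0.49  -0.125  0.275] q [-0.665 -0.893 -0.74   0.974  0.449 -0.435] tilt 48.7 az -2.8
tool x [-0.659  0.034 -0.752] y [0.05  0.999 0.001] z [ 0.751 -0.037 -0.66 ]
cap_right 0.74 [296.  230.2  34.7 129.3] (np.float64(295.1512695840086), np.float64(230.59616423554834)) [array([ 0.641, -0.127,  0.2  ]), array([ 0.584, -0.125,  0.22 ])]
cap_right 0.71 [516.2  55.6  21.   23. ] (np.float64(517.0151057401813), np.float64(55.53474320241692)) [array([ 0.444, -0.036,  0.2  ]), array([ 0.423, -0.051,  0.22 ])]
mast_right 0.74 [296.  228.5  34.8 122.8] (np.float64(295.14434643143545), np.float64(230.6124031007752)) [array([ 0.641, -0.127,  0.2  ]), array([ 0.584, -0.125,  0.22 ])]
[294.265 235.96 ] [293.791 170.644]
```

```bash
python3 -m inch '[[-1.2,0.3,0,0,100],[-1.7,0.45,3,0,100],[-1.7,0.45,7,0,100],[-1.7,0.45,11,0,100],[-1.7,0.45,13.5,0,100],[-1.7,0.45,14.4,0,100],[-1.7,0.45,14.4,0,100],[-1.7,0.45,14.4,0,60],[-1.7,0.45,14.4,0,10],[-1.7,0.45,14.4,0,10],[-1.7,0.45,14.4,0,10],[-1.7,0.45,14.4,0,10],[-1.7,0.45,14.4,0,10],[-1.7,0.45,14.4,0,10],[-1.7,0.45,14.4,0,10],[-1.7,0.45,14.4,0,10]]' 30; python3 -m inch '[[-0.4,0,-0.3,0,10],[-0.9,0,-0.8,0,10],[-1.5,0,-1.3,0,10],[-2.1,0,-1.8,0,10],[-2.7,0,-2.3,0,10],[-3.3,0,-2.9,0,10],[-3.7,0,-3.3,0,10],[-3.7,0,-3.3,0,10],[-3.7,0,-3.3,0,10]]' 40; python3 st.py
```

```text
clock: 64.85
ee_pos: [0.6114, -0.1263, 0.1989]
eef_rot: [0.415, 0.021, 0.909, -0.013]
wrist_force: [-2.7, -4.4, 0.5]
gripper_width: 0.0257
grip_force: 32.7
clock: 65.75
ee_pos: [0.6101, -0.1261, 0.2467]
eef_rot: [0.414, 0.022, 0.91, -0.012]
wrist_force: [-2.5, -6.0, -1.4]
gripper_width: 0.0255
grip_force: 41.4
[ 0.61  -0.126  0.247] q [-0.467 -0.549 -0.64   0.67   0.308 -0.287] tilt 48.9 az -3.1
tool x [-0.657  0.029 -0.754] y [ 0.05   0.999 -0.005] z [ 0.753 -0.041 -0.657]
```

Sliding freely (rise 48 mm). Continue in small steps, watching the force.

```bash
python3 -m inch '[[-0.2,0,-0.17,0,10],[-0.4,0,-0.33,0,10],[-0.6,0,-0.5,0,10],[-0.75,0,-0.66,0,10],[-0.75,0,-0.66,0,10]]'; python3 -m inch '[[-0.15,0,-0.13,0,10],[-0.3,0,-0.26,0,10],[-0.3,0,-0.26,0,10]]'
```

```text
clock: 66.25
ee_pos: [0.6101, -0.126, 0.2565]
eef_rot: [0.414, 0.022, 0.91, -0.012]
wrist_force: [-1.0, -6.8, -0.7]
gripper_width: 0.0249
grip_force: 41.1
clock: 66.55
ee_pos: [0.6094, -0.126, 0.258]
eef_rot: [0.412, 0.022, 0.911, -0.012]
wrist_force: [1.0, -6.0, -4.8]
gripper_width: 0.0257
grip_force: 41.0
```

```bash
cat > btn.py <<'E'
from h import *
im=viewer.get_image("scene").astype(int); m=viewer.camera_model("scene"); c,s=np.cos(-.077),np.sin(-.077)
for sg in(1,-1):
    w=np.array([c*.016-s*sg*.155+.608,s*.016+c*sg*.155+.027,.145]); u,v=np.round(proj(m,w)).astype(int); sub=im[v-9:v+10,u-5:u+9]
    r=sub[...,0]-(sub[...,1]+sub[...,2])//2; print(sg,(u,v),r.max()); print(r[::2])
E
python3 btn.py
```

```text
1 (np.int64(354), np.int64(228)) 133
[[ 11  -9 -15 -14  -8  -2  -2   1  -2   0  -1   2  10  35]
 [  8  -1  -8 -12  -8   0  -1   2   3   2   5   6  10  26]
 [  4   1  -2  -6  -4  -2   7   4   4   7   8   6   9  22]
 [  5   6   3   5   5   9  18  23  27  17   8   5  13  37]
 [  5   6   5   6   9  57 118 133 121  68  21  13  33  56]
 [  5   6   4   7   6  17  42  56  49  23  10  22  48  67]
 [  4   5   5   5   7   7   6   8   6   5  11  36  58  68]
 [  4   5   5   7   6   5   5   4   5   8  21  47  64  69]
 [  4   4   5   4   5   5   5   7   8  15  43  67  70  71]
 [  4   6   7   4   6   5   6   7  12  31  55  67  71  72]]
-1 (np.int64(223), np.int64(244)) 116
[[ 28  11   3   0   1  -1  -4  -1   1   1   3   7  16  29]
 [ 33  14   4   3   3   2   1   1   5   4   6   7  13  26]
 [ 35  17   7   8   7   7   7   6   7   6   7   7   8  21]
 [ 43  19   8   6   7  10  16  21  18   9   6   4   8  17]
 [ 50  31  11   8  19  63 100 115  98  45  11   6   8  15]
 [ 56  40  18   9   9  23  51  66  47  20   7   6   4   6]
 [ 55  32  14   5   6   6   6   8   7   6   6   5   5   3]
 [ 56  29   7   5   5   6   4   7   6   6   7   6   6   6]
 [ 56  30   6   3   5   4   5   5   5   6   5   7   5   4]
 [ 59  45  13   3   5   6   6   5   6   5   5   7   6   7]]
```

```bash
python3 -m inch '[[0.15,0,0.13,0,10],[0.2,0,0.18,0,10],[0.2,0,0.18,0,50],[0.2,0,0.18,0,100],[0.2,0,0.18,0,100],[0.2,0,0.18,0,100],[0.2,0,-3,0,100],[0.2,0,-7,0,100],[0.2,0,-11,0,100],[0.2,0,-16,0,100],[-3,0,-18,0,100],[-3,0,-18,0,100],[-3,0,-18,0,100],[-3,0,-18,0,100]]'; python3 btn.py | grep ' (np'; python3 chk.py
python3 - <<'E'
from h import *
np.set_printoptions(precision=3,suppress=True)
for c in("scene","side"):
    m=viewer.camera_model(c); viewer.get_image(c)
    for n in("stone0_center","stone1_center","pebble0_center","inkstone","tea_cup"):
        for d in silhouettes(n,c)[:3]: print(c,n,round(d['score'],2),np.array(cen(d['mask'])),onz(m,*cen(d['mask']),.02))
E
```

```text
clock: 68.0
ee_pos: [0.4949, -0.1174, 0.3999]
eef_rot: [0.414, 0.019, 0.91, -0.009]
wrist_force: [-0.7, 0.3, 0.1]
gripper_width: 0.0853
grip_force: 0.0
1 (np.int64(354), np.int64(228)) 134
-1 (np.int64(223), np.int64(244)) 124
scene capR (8, -17, 0.7)
scene tubeR (9, 0, 0.92)
scene plateR (9, -1, 0.95)
scene tubR far (9, -1, 0.94)
scene tubL far (9, -1, 0.98)
scene plateL (8, -1, 0.96)
side capR (-5, -15, 0.83)
side tubeR (-4, 8, 0.99)
side plateL (-5, 7, 0.9)
side tub corner L (-5, 7, 0.92)
side tubeL (-6, 6, 0.96)
cap_left scene 0.82 [361.243 197.576]
cap_left side 0.56 [191.638 214.24 ]
cap_left [0.623 0.185 0.25 ] [np.float64(0.00019045431111022182), np.float64(0.00019045431111029598)]
cap_right scene 0.84 [219.619 213.848]
cap_right side 0.78 [267.041 130.907]
cap_right [ 0.599 -0.124  0.251] [np.float64(0.0001769123583708717), np.float64(0.00017691235837080844)]
cup_center scene 0.67 [348.795 168.685]
cup_center side 0.87 [278.574 330.705]
cup_center [0.4   0.253 0.059] [np.float64(0.0006133383956347785), np.float64(0.0006133383956348785)]
stone0_center scene 0.4 [340.227 188.9
[... 513 characters left out ...]
6.964 204.583] [ 0.437 -0.018  0.02 ]
scene tea_cup 0.79 [113.132 264.746] [ 0.538 -0.41   0.02 ]
scene tea_cup 0.3 [292.653 246.134] [0.585 0.047 0.02 ]
side stone0_center 0.7 [191.557 213.876] [0.763 0.006 0.02 ]
side stone1_center 0.89 [253.266 215.572] [ 0.612 -0.054  0.02 ]
side stone1_center 0.43 [191.141 213.333] [0.765 0.005 0.02 ]
side stone1_center 0.27 [267.362 131.762] [ 0.729 -0.392  0.02 ]
side pebble0_center 0.58 [179.481 363.044] [0.566 0.385 0.02 ]
side inkstone 0.89 [312.432 249.696] [ 0.427 -0.009  0.02 ]
side inkstone 0.3 [277.876 351.344] [0.391 0.278 0.02 ]
side tea_cup 0.66 [322.977 139.703] [ 0.558 -0.424  0.02 ]
side tea_cup 0.37 [191.442 213.463] [0.764 0.005 0.02 ]
```

```bash
python3 -c "
from bench import robot
print(robot.job_done())"
```

```text
the job is handed in; nothing more can be done
None
```

I handed the job in at about 68 s: both stones are in the tub, the cup was emptied into it and stands back on its mat, and both masts are up with their red buttons out. The stand was lifted about 5° while I pulled the left mast and ended level, about 20 mm to the left of where it started. I located five pebbles in the tub after the pour and judged the cup empty by weight, but did not recount the pebbles after the masts went up.

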